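# Change the mandoline insert to the fine comb

## Robot

A 7-joint arm with a two-finger parallel gripper is mounted at the origin on a cart in front of the work surface, level with it; the furniture and walls round the work are solid. World frame = base frame: x ahead of the robot, y to its left, z up, the work surface at z = 0. Lengths are in mm, angles in rad, forces in N, time in s.
With the tool pointing down it reaches from about 425 to 1025 mm from the base axis. Payload 9.4 kg.
Tool frame: the origin (TCP) lies at the very end of the fingers, on their centre line; the grasp point (between the pads) lies 19 mm behind it; z points along the fingers, y is the line along which they close (so a half turn about z gives the same grasp; the last joint's range is limited). The gripper opens to 93 mm and grips with 3 to 60 N. Pads are 15 mm wide; open, the fingers measure 128 mm over their backs; the gripper's body (75 mm by 188 mm) begins 65 mm behind the grasp point.
Start: joints at [1.241, 0.599, -0.003, 1.599, 0.002, 0.943, -0.08], TCP at [181.322, -701.959, 185.018] pointing down, gripper open.
Joint ranges: [-2.57, 2.57], [-0.35, 1.97], [-1.29, 1.29], [0.11, 2.56], [-1.05, 4.19], [0.11, 1.86], [-2.63, 2.63]. Speed limits (rad/s): [2.22, 2.22, 3.01, 3.01, 3.14, 3.14, 3.14].

## Interface

Orientations are given as [roll, pitch, yaw] about the fixed x, y, z axes, in that order (R = Rz(yaw) Ry(pitch) Rx(roll)).
In Python, from cell import arm gives the robot as it stands.
- The arm moves only by the shell command python3 -m pendant 'ROWS' [FORCE]. ROWS is JSON, a list of rows, each a list of 7 numbers: the turn, a rotation vector about the tool's x, y, z as a fraction of full scale, then the shift along the tool's x, y, z as a fraction of full scale, then the closure in counts, from 0 (fully open) to 255 (shut). In form: [[ax, ay, az, dx, dy, dz, gripper], ...]. A call has 1 to 8 rows; each row is the pose to reach, as a shift and turn from the pose commanded when the call began, along the tool's axes at that moment; what a row does not reach only later rows make up. Full scale, the value 1, is 0.25 m for a shift and 90 degrees for a turn. A row lasts 1/8 s, in which the tool goes at most 62.5 mm and 10.7 degrees, less where a joint would pass 70% of its speed; a pose out of reach is approached as far as the arm can. A call with a number of a shift or a turn outside -1 to 1 is refused whole. A call with a gripper value outside its range is refused whole. The fingers move at their own pace and stop on an object; FORCE is the grip in N (left out, the last holds). Time passes only in rows, so rows that repeat a pose let the fingers close. It gives the time, the measured TCP pose, the force, the opening and the grip force at its end, in the units of the state.
- arm.read_state(): the state, without advancing time (a new reading comes with each control period).
- arm.snapshot(name): name is "scene" or "top" or "wrist"; returns a dict with "color" (480x640x3 uint8, red, green, blue), "intrinsics" (3x3 intrinsics, pixels), "world_to_cam" (4x4, takes a point from world to camera coordinates). Camera axes: x right, y up, looking along -z (the intrinsics and any distortion apply to the point x, -y, -z); pixel columns grow to the right and rows downward; lengths in mm; the calibration is good to about 2 mm. A picture is of the moment at which its call begins. There is no depth.
- arm.finish_job(): hands the job in; it is judged then, once.
The state is a dict: "t": time; "joint_positions": joint angles; "qd": joint speeds; "effort": joint torques, N m; "ee_pos": TCP position; "tool_rot": TCP orientation; "wrist_force": force on the tool from outside, world axes, zero at the start; "ft_torque": the same for the moment, N m; "finger_gap": finger opening in mm; "grip_force": force on a finger pad.
Only numpy, scipy, OpenCV 4.12 (cv2) and the standard library are available. Lean on these libraries where they do the work, as an engineer would, in place of code of your own. Each camera call takes 0.05 s, during which the arm holds its last target. There are 200 camera calls.

## Task

Refit the mandoline for fine julienne: swing the red lock clear, lift out the slicing insert with the black tab and lay it flat on the white cutting board. Then take the fine comb insert with the green tab from the stand, seat it flush and square in the mandoline's pocket, and swing the red lock fully back across its tongue; drop neither insert, leave the orange-tabbed one in its place on the stand and do not disturb the timer or the peeler.

Things in the scene. Friction and masses are not known exactly. Their poses are not given: they have to be found in the camera images.
- mandoline_bed: fixed mandoline bed, 130 mm wide, rising 26 degrees; x up the slope, y left, z square out of the bed. Origin: centre of the pocket's seat, 105 mm over the worktop. Pocket 103 x 87 x 8 mm deep (bed surface z = 8 mm), with a 31 mm wide notch for the tongue on to x = -75 mm; an insert is home when its frame coincides with this one. Rails 9 mm high along y = +/-61 mm from x = -15 mm up
- lock (a joint): red lock arm; 0 rad = locked, arm points to the bed's +y across the tongue; grows to 1.7 as the knob swings down the slope (1.57: arm points to the bed's -x); tongue clear beyond 0.8. Stays where left (friction about 0.6 N at the knob). Arm 12 mm wide, 2 to 9 mm above the bed surface
- lock_pin (a point): the lock arm's pivot, on the bed surface at the bed's x = -66, y = -27 mm; its axis is square to the bed
- lock_knob (a point): top centre of the upright red knob at the arm's end, 74 mm from the pin; knob 15 mm in diameter, axis square to the bed, top 28 mm above the bed surface and 19 mm above the arm
- slicing_insert: loose white plate with black tab, plain blade, 0.11 kg, seated in the mandoline. Plate 100 (x) x 84 (y) x 8 mm, underside edges bevelled 2.5 mm; a tongue 28 mm wide, 24 mm long at its -x end. Origin: underside centre of the 100 x 84 plate, z out of its upper face, x to the blade end. Tab on the upper face to hold it by: centre x = -38, y = 0, 10 mm thick (x), 36 mm wide (y), top z = 36 mm
- fine_comb: same kind of insert, green tab, comb of 15 fine upright blades (5 mm over the plate at x = 38 to 46 mm); origin, axes, sizes as slicing_insert. Lies in either cradle of the stand, leaning back 30 degrees; lifts off square to its own face
- coarse_comb: same kind of insert, orange tab, comb of 6 blades, in the other cradle of the stand, where it stays; origin, axes, sizes as slicing_insert
- stand: fixed bent aluminium stand, 192 mm wide, its face sloping 30 degrees, two open cradles side by side 94 mm apart; its lip and dividers stay below the inserts' upper faces. Origin on the worktop under the middle of the face (face 85 mm high there), x to the rear (up the slope), z up
- board: fixed white cutting board, 240 (x) x 360 (y) x 12 mm, origin at the centre of its underside, on the worktop
- peeler: peeler with a blue handle, 170 (x) x 25 x 18 mm, loose bystander on the worktop; origin: centre of its underside
- timer: white kitchen timer, 32 x 66 x 62 mm, loose bystander; origin: centre of its underside

How it is judged (in metres and radians):
On the way, in this order (a step that is already met when the one before it is completed fails the run):
1. the red lock has been swung clear of the slicing insert's tongue (value of joint lock above 0.8 rad), for 0.2 s.
2. the slicing insert lies flat on the white board, let go (z of slicing_insert in the frame of board between 0.008 and 0.016 m and angle between slicing_insert's own z axis and vertical below 0.06 rad and x of slicing_insert in the frame of board between -0.12 and 0.12 m and y of slicing_insert in the frame of board between -0.18 and 0.18 m and contact force between slicing_insert and the fingers below 0.1 N), for 0.2 s.
3. the fine comb insert sits flush and square in the mandoline's pocket (distance between fine_comb and mandoline_bed below 0.004 m and z of fine_comb in the frame of mandoline_bed below 0.0025 m and angle between the z axis of fine_comb and the z axis of mandoline_bed, either way round below 0.035 rad and angle between the x axis of fine_comb and the x axis of mandoline_bed, either way round below 0.06 rad), for 0.2 s.
At the end, for the whole second after the job is handed in: Fine comb at rest in the pocket: within 4 mm of home, at most 2.5 mm proud, level within 2 and square within 3.4 degrees; lock below 0.15 rad; slicing insert at rest flat (3.4 degrees) on the board, its centre over the board; coarse comb within 12 mm of where it lay (all of step 3 and value of joint lock below 0.15 rad and linear speed of each of fine_comb, slicing_insert below 0.02 m/s and z of slicing_insert in the frame of board between 0.008 and 0.016 m and angle between slicing_insert's own z axis and vertical below 0.06 rad and x of slicing_insert in the frame of board between -0.12 and 0.12 m and y of slicing_insert in the frame of board between -0.18 and 0.18 m and distance of coarse_comb from where it was at the start of the episode below 0.012 m); the robot touches nothing.
It fails at once if the orange-tabbed insert is knocked out of its cradle (distance of coarse_comb from where it was at the start of the episode above 0.03 m).
It fails at once if the timer is disturbed (distance of timer from where it was at the start of the episode above 0.03 m).
It fails at once if the peeler is disturbed (distance of peeler from where it was at the start of the episode above 0.03 m).
It fails at once if the slicing insert is dropped (contact force between slicing_insert and the fingers below 0.01 N and linear speed of slicing_insert above 0.7 m/s).
It fails at once if the fine comb insert is dropped (contact force between fine_comb and the fingers below 0.01 N and linear speed of fine_comb above 0.7 m/s).
It also fails if it takes over 72 s, if anything falls off the work surface, if the arm or the gripper's body presses on something with over 40 N, if the wrist force passes 120 N, or if a joint passes its speed limit or range.

## Working session

There is one attempt and no reset: what is moved stays moved. The work goes in short steps, Python scripts to look and compute and a shell command to move; the robot and the scene stay as the last step left them, time stands still between calls to the robot, and variables do not carry over. Pictures are saved under pics/ and viewed, at most 10 in all, crops included, and the job is handed in when it is done.

```bash
ls; mkdir -p pics; python3 - <<'E'
from cell import arm
import cv2,numpy as np
s=arm.read_state(); print(s['t'],s['ee_pos'],s['tool_rot'],s['finger_gap'])
for n in("scene","top"):
    d=arm.snapshot(n); cv2.imwrite(f"pics/{n}0.png",d["color"][:,:,::-1]); print(n,d["intrinsics"],d["world_to_cam"].round(4).tolist())
    np.savez(f"{n}0.npz",**d)
E
```

```text
pics
0.0 [ 181.19078218 -701.43494422  184.15639349] [-3.14004765e+00  1.35525183e-04  2.52863600e-01] 92.9856498776814
scene [[524.30530868   0.         324.87088148]
 [  0.         524.30530868 239.19057661]
 [  0.           0.           1.        ]] [[-0.7926, -0.6096, -0.0102, 465.0425], [0.2719, -0.3683, 0.8891, -226.934], [-0.5457, 0.7019, 0.4577, -1005.6493], [0.0, 0.0, 0.0, 1.0]]
top [[486.51256627   0.         327.24338316]
 [  0.         486.51256627 243.5192316 ]
 [  0.           0.           1.        ]] [[-0.0238, -0.9993, -0.0283, 41.396], [0.9807, -0.0288, 0.1934, -593.7384], [-0.1941, -0.0232, 0.9807, -1044.0671], [0.0, 0.0, 0.0, 1.0]]
```

View pics/scene0.png

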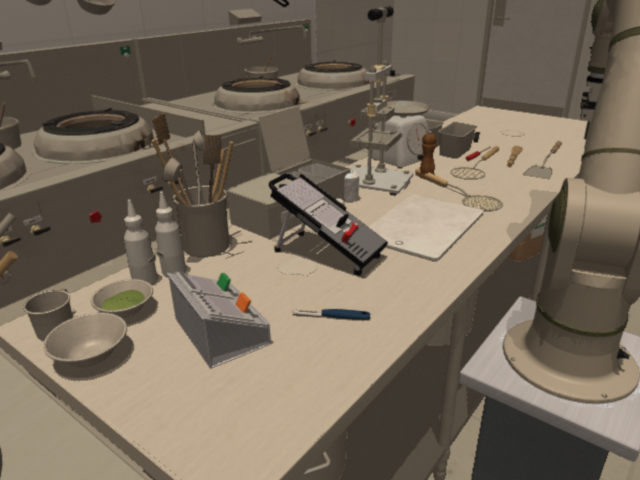

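View pics/top0.png

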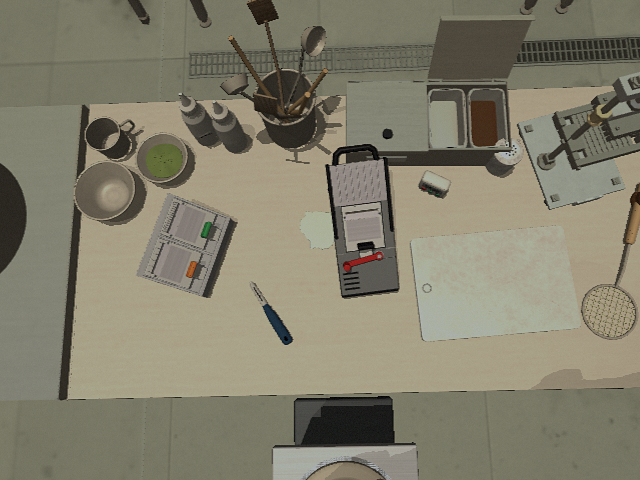

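The scene view shows the mandoline at centre (~(330,220)), with the red lock at (350,233). The stand is at (215,310), with the green tab at (223,281) and the orange one at (243,302). The top view shows the mandoline at (363,220), stand (188,245), board (495,283), peeler (272,312) and timer (435,183). Next I'll make enlarged crops and colour measurements.

```bash
cat > h.py <<'E'
import numpy as np,cv2
from scipy.spatial.transform import Rotation as Ro
def load(n): return dict(np.load(n+".npz"))
def ray(d,u,v):
    K=d["intrinsics"];M=d["world_to_cam"]
    r=np.array([(u-K[0,2])/K[0,0],-(v-K[1,2])/K[1,1],-1.]);R=M[:3,:3]
    w=R.T@r; return -R.T@M[:3,3],w/np.linalg.norm(w)
def onz(d,u,v,z):
    o,w=ray(d,u,v); return o+w*(z-o[2])/w[2]
def tri(l):
    A=np.zeros((3,3));b=np.zeros(3);P=[]
    for d,u,v in l:
        o,w=ray(d,u,v);Q=np.eye(3)-np.outer(w,w);A+=Q;b+=Q@o;P.append((Q,o))
    x=np.linalg.solve(A,b); return x,[round(float(np.linalg.norm(Q@(x-o))),1) for Q,o in P]
def proj(d,p):
    M=d["world_to_cam"];c=M[:3,:3]@np.asarray(p)+M[:3,3];K=d["intrinsics"]
    return K[0,0]*c[0]/-c[2]+K[0,2],K[1,1]*-c[1]/-c[2]+K[1,2]
def blob(im,cond,box):
    x0,y0,x1,y1=box; m=np.zeros(im.shape[:2],np.uint8)
    m[y0:y1,x0:x1]=cond(im.astype(int))[y0:y1,x0:x1]
    n,l,st,c=cv2.connectedComponentsWithStats(m); i=1+np.argmax(st[1:,4]); return l==i,c[i],st[i]
red=lambda i:(i[...,0]>110)&(i[...,0]>2*i[...,1])&(i[...,0]>2*i[...,2])
green=lambda i:(i[...,1]>70)&(i[...,1]>1.6*i[...,0])&(i[...,1]>1.3*i[...,2])
orange=lambda i:(i[...,0]>130)&(i[...,0]>1.4*i[...,1])&(i[...,1]>1.35*i[...,2])
E
python3 - <<'E'
from h import *
S,T=load("scene0"),load("top0")
B={"scene0":(150,150,400,380),"top0":(130,130,420,330)}
for nm,d in(("scene0",S),("top0",T)):
    for c in("red","green","orange"):
        m,ce,st=blob(d["color"],globals()[c],B[nm]); box=cv2.minAreaRect(np.argwhere(m)[:,::-1].astype(np.float32))
        print(nm,c,ce.round(1),st,np.round(cv2.boxPoints(box),1).tolist())
def crop(d,x0,y0,w,h,k): return cv2.resize(d["color"][y0:y0+h,x0:x0+w,::-1],None,fx=k,fy=k,interpolation=cv2.INTER_CUBIC)
# top: mandoline, 4x ; stand 4x
a=crop(T,320,140,85,150,4); b=crop(T,130,185,110,120,4)
im=np.zeros((600,800,3),np.uint8); im[:600,:340]=a; im[:480,350:790]=b; cv2.imwrite("pics/c1.png",im)
a=crop(S,265,170,130,105,4); b=crop(S,165,265,110,100,3)
im=np.zeros((600,800,3),np.uint8); im[:420,:520]=a; im[300:600,470:800]=b; im[:420,:520]=a; cv2.imwrite("pics/c2.png",im)
E
```

```text
scene0 red [242.5 302.9] [237 295  13  16 117] [[234.89999389648438, 306.8999938964844], [240.1999969482422, 294.6000061035156], [250.10000610351562, 298.8999938964844], [244.8000030517578, 311.20001220703125]]
scene0 green [223.1 281.1] [218 273  12  17 123] [[215.39999389648438, 285.20001220703125], [221.60000610351562, 272.79998779296875], [230.39999389648438, 277.20001220703125], [224.1999969482422, 289.6000061035156]]
scene0 orange [242.3 301.6] [236 293  15  19 168] [[232.3000030517578, 304.5], [240.89999389648438, 291.6000061035156], [251.5, 298.70001220703125], [242.89999389648438, 311.6000061035156]]
top0 red [361.8 260.5] [344 252  39  19 189] [[342.1000061035156, 263.8999938964844], [380.5, 249.89999389648438], [383.20001220703125, 257.20001220703125], [344.79998779296875, 271.20001220703125]]
top0 green [205.7 228.9] [201 222  10  15  90] [[200.3000030517578, 234.8000030517578], [205.6999969482422, 220.39999389648438], [211.1999969482422, 222.5], [205.8000030517578, 236.8000030517578]]
top0 orange [190.9 268.8] [186 262  11  15  91] [[185.39999389648438, 275.0], [191.0, 260.1000061035156], [196.39999389648438, 262.20001220703125], [190.8000030517578, 277.1000061035156]]
```

View pics/c1.png

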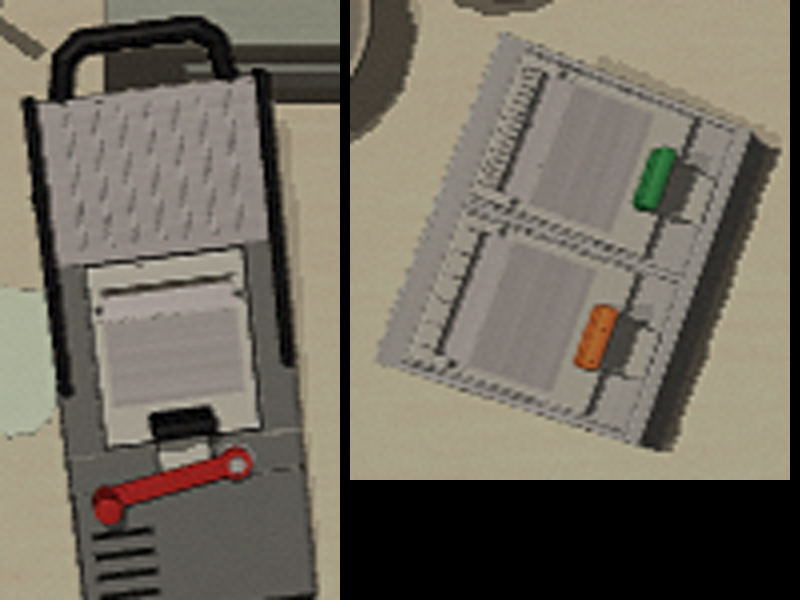

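View pics/c2.png

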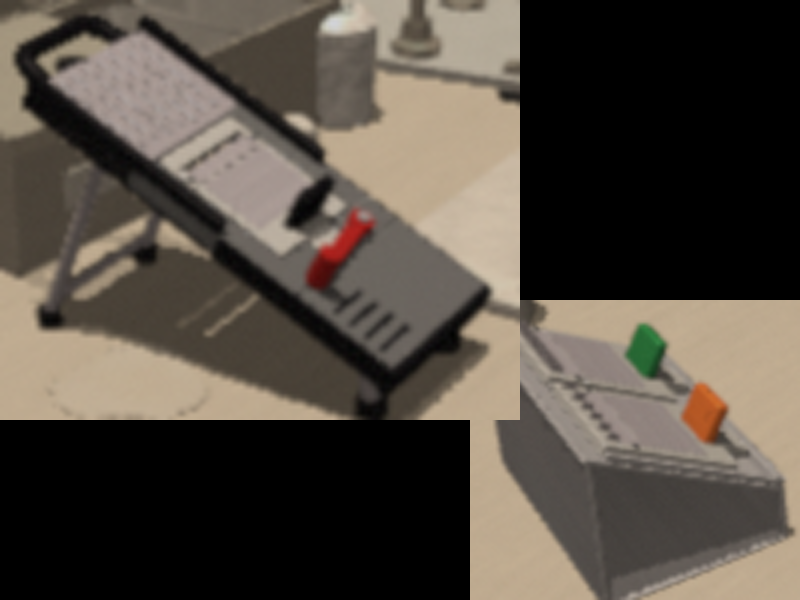

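Crop c1 shows the insert's upper outline with corners at about (88,267), (241,249), (260,428), (106,445). The pin is at (237,464), the knob top at (107,503), the green tab at (655,179) and the orange tab at (596,337). Crop c2 shows the slope sides, with the stand's low end on the tab side.

```bash
cat > g.py <<'E'
from h import *
S,T=load("scene0"),load("top0")
f1=lambda x,y,ox,oy,k=4:((x+.5)/k-.5+ox,(y+.5)/k-.5+oy)
th=np.radians(26)
# local bed points (x,y,z) and top pixels
L=np.array([(50,42,8),(50,-42,8),(-50,-42,8),(-50,42,8),(-66,-27,18),(-66,47,36)],float)
P=[(88,267),(241,249),(260,428),(106,445),(237,462),(107,503)]
def bedfit():
    W=[];H=[]
    for l,p in zip(L,P):
        z=105+l[2]*np.cos(th)+l[0]*np.sin(th); W.append(onz(T,*f1(*p,320,140),z)[:2]); H.append([l[0]*np.cos(th)-l[2]*np.sin(th),l[1]])
    W=np.array(W);H=np.array(H);cw,ch=W.mean(0),H.mean(0);a=H-ch;b=W-cw
    psi=np.arctan2((a[:,0]*b[:,1]-a[:,1]*b[:,0]).sum(),(a*b).sum())
    R=np.array([[np.cos(psi),-np.sin(psi)],[np.sin(psi),np.cos(psi)]]);t=cw-R@ch
    return psi,t,W-(H@R.T+t)
E
python3 - <<'E'
from g import *
psi,t,r=bedfit(); print("bed yaw",np.degrees(psi),t,r.round(1).tolist())
# check with scene view
Rb=(Ro.from_euler('z',psi)*Ro.from_euler('y',-th)).as_matrix();o=np.array([*t,105])
for l in L: print("scene px x4 crop",(np.array(proj(S,o+Rb@l))-[265,170])*4)
k,c,_=blob(S["color"],red,(300,200,400,260)); print("red scene",c)
# triangulate tabs (centre), stand
ts={}
for n,a,b in(("green",(223.1,281.1),(205.7,228.9)),("orange",(242.3,301.6),(190.9,268.8))):
    ts[n]=tri([(S,*a),(T,*b)]);print(n,ts[n])
v=ts["green"][0]-ts["orange"][0];print("g-o",v,np.linalg.norm(v),"yaw of stand y",np.degrees(np.arctan2(v[1],v[0])))
# tab long axes in top
for q in([(200.3,234.8),(205.7,220.4)],[(185.4,275),(191,260.1)]):
    a,b=[onz(T,*x,100)[:2] for x in q];d=b-a;print("tab dir",np.degrees(np.arctan2(d[1],d[0])),np.linalg.norm(d))
# board corners top
im=T["color"].astype(int);
for u,v in((412,239),(566,227),(580,328),(420,340)):print("board",onz(T,u,v,12).round(0))
print("timer",onz(T,435,183,50).round(0),"peeler",onz(T,272,312,9).round(0))
# stand corners
for p,z in(((505,33),0),((745,130),0),((635,445),0),((385,360),0)): print("stand c",p,onz(T,*f1(p[0]-350,p[1],130,185),134.).round(0),onz(T,*f1(p[0]-350,p[1],130,185),40.).round(0))
E
```

```text
bed yaw 6.196784313954526 [621.26575796 -53.64928158] [[1.8, -1.4], [0.1, 0.1], [0.1, 0.0], [2.1, 1.0], [1.5, 0.7], [-5.6, -0.4]]
scene px x4 crop [154.09883842 158.30031165]
scene px x4 crop [224.88485027 113.00675898]
scene px x4 crop [344.53424302 203.07285146]
scene px x4 crop [278.45494308 253.58657595]
scene px x4 crop [359.12198127 215.3253289 ]
scene px x4 crop [312.39729882 239.81680917]
red scene [351.06349206 229.34920635]
green (array([629.62249166, 295.43102082,  86.29941398]), [1.0, 1.0])
orange (array([540.59359413, 326.096018  ,  87.03140782]), [0.6, 0.6])
g-o [ 89.02889753 -30.66499718  -0.73199384] 94.16486851308125 yaw of stand y -19.005689655009707
tab dir -19.07153857082097 34.20181798603471
tab dir -19.118839601407736 34.324617280820235
board [ 609. -173.   12.]
board [ 627. -534.   12.]
board [ 393. -538.   12.]
board [ 375. -178.   12.]
timer [ 732. -228.   50.] peeler [447. 158.   9.]
stand c (505, 33) [702. 366. 134.] [732. 401.  40.]
stand c (745, 130) [644. 234. 134.] [668. 256.  40.]
stand c (635, 445) [476. 289. 134.] [485. 316.  40.]
stand c (385, 360) [525. 423. 134.] [538. 463.  40.]
```

```bash
cat > m.py <<'E'
from h import *
from cell import arm
th=np.radians(26)
def euler(e): return Ro.from_euler('xyz',e).as_matrix()
def tool(F): return np.column_stack([F[:,1],F[:,0],-F[:,2]])   # tool axes for insert frame F
def bedR(yaw,p=26): return (Ro.from_euler('z',yaw,degrees=True)*Ro.from_euler('y',-p,degrees=True)).as_matrix()
def plan(wps,p=None,R=None):
    """wps: (name,R or None,p). prints row numbers for consecutive calls"""
    s=arm.read_state()
    if p is None: p,R=np.array(s["ee_pos"]),euler(s["tool_rot"])
    print("t",round(s["t"],2),"at",p.round(1))
    for n,R2,p2 in wps:
        if R2 is None:R2=R
        rv=np.round(Ro.from_matrix(R.T@R2).as_rotvec()/(np.pi/2),3); d=np.round(R.T@(np.asarray(p2)-p)/250,3)
        rows=max(np.abs(np.linalg.norm(d))*4,np.linalg.norm(rv)*90/10.7)
        print(n,(rv+0.).tolist(),(d+0.).tolist(),"min rows %.1f"%rows)
        p=p+R@d*250; R=R@Ro.from_rotvec(rv*np.pi/2).as_matrix()
E
python3 - <<'E'
from g import *
L=np.delete(L,5,0);P.pop()
import g;g.L=L;g.P=P
psi,t,r=g.bedfit();print(np.degrees(psi),t,r.round(1).tolist())
from m import *
F=bedR(np.degrees(psi));o=np.array([*t,105]);q=o+F@[-60,0,170]
print(q)
plan([("a",None,(270,-480,280)),("b",None,(420,-280,330)),("c",tool(F),q)])
E
```

```text
5.343375215978729 [622.49844742 -53.81101529] [[-0.1, -0.7], [-0.6, 0.9], [-0.4, -0.5], [0.4, 0.4], [0.8, -0.1]]
[494.60589435 -65.77290863 231.49271906]
t 0.1 at [ 181.2 -701.5  184.3]
a [0.0, 0.0, 0.0] [0.566, -0.769, -0.382] min rows 4.1
b [0.0, 0.0, 0.0] [0.781, -0.625, -0.199] min rows 4.1
c [-0.24, 0.203, -0.882] [0.503, -0.755, 0.395] min rows 7.9
```

```bash
python3 -m pendant '[[0,0,0,0.566,-0.769,-0.382,0],[0,0,0,0.566,-0.769,-0.382,0],[0,0,0,0.566,-0.769,-0.382,0],[0,0,0,0.566,-0.769,-0.382,0],[0,0,0,0.566,-0.769,-0.382,0]]'
python3 -m pendant '[[0,0,0,0.781,-0.625,-0.199,0],[0,0,0,0.781,-0.625,-0.199,0],[0,0,0,0.781,-0.625,-0.199,0],[0,0,0,0.781,-0.625,-0.199,0],[0,0,0,0.781,-0.625,-0.199,0]]'
python3 -m pendant '[[-0.24,0.203,-0.882,0.503,-0.755,0.395,150],[-0.24,0.203,-0.882,0.503,-0.755,0.395,150],[-0.24,0.203,-0.882,0.503,-0.755,0.395,150],[-0.24,0.203,-0.882,0.503,-0.755,0.395,150],[-0.24,0.203,-0.882,0.503,-0.755,0.395,150],[-0.24,0.203,-0.882,0.503,-0.755,0.395,150],[-0.24,0.203,-0.882,0.503,-0.755,0.395,150],[-0.24,0.203,-0.882,0.503,-0.755,0.395,150]]'
python3 - <<'E'
from m import *
s=arm.read_state();print(s["t"],s["ee_pos"],s["tool_rot"],s["finger_gap"],s["joint_positions"],s["wrist_force"])
for n in("wrist",):
    d=arm.snapshot(n);np.savez("w1.npz",**d);cv2.imwrite("pics/w1.png",d["color"][:,:,::-1])
E
```

```text
t: 0.72
ee_pos: [272.5, -477.4, 282.3]
tool_rot: [3.14, -0.002, 0.258]
wrist_force: [-0.2, 0.0, -0.3]
finger_gap: 93.2
grip_force: 0.0
t: 1.35
ee_pos: [423.0, -277.5, 330.6]
tool_rot: [-3.141, -0.002, 0.259]
wrist_force: [-1.5, -1.1, 0.1]
finger_gap: 93.0
grip_force: 0.0
t: 2.35
ee_pos: [494.3, -67.7, 230.9]
tool_rot: [2.687, 0.004, 1.668]
wrist_force: [-0.2, 0.8, 0.5]
finger_gap: 38.4
grip_force: 0.0
2.35 [494.29145919 -67.65058566 230.92962077] [2.6867345  0.00388578 1.66764481] 38.368369000989766 [ 0.64731064  0.16561294 -0.64423691  2.36933197  0.24312211  0.19190485
 -0.09798339] [-0.23062338  0.81355923  0.52008525]
```

View pics/w1.png

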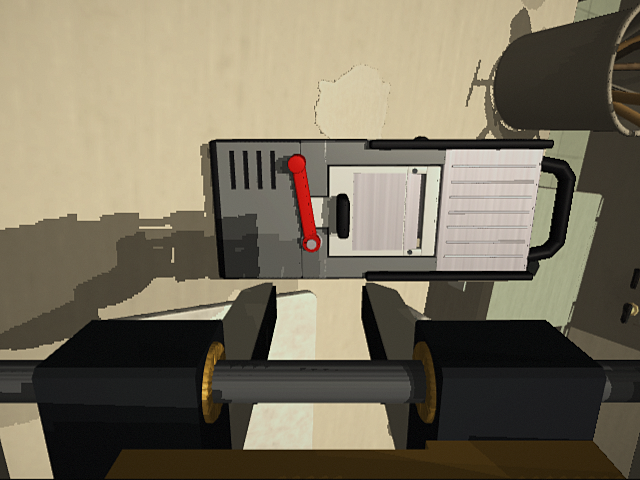

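Wrist view: insert upper corners are at (328,165), (441,167), (437,257), (328,257), the pin at (312,244), and the knob top at (297,163). The black tab is at (343,216), and the bed lies squarely aligned with the tool.

```bash
cat > p.py <<'E'
from m import *
import json
def place(pts,d,yaw0,tilt,z0):
    """pts: list of (local xyz, px). fit yaw+xy given tilt and z0 by rays on height planes"""
    a=np.radians(tilt);W=[];H=[]
    for l,u in pts:
        W.append(onz(d,*u,z0+l[2]*np.cos(a)+l[0]*np.sin(a))[:2]);H.append([l[0]*np.cos(a)-l[2]*np.sin(a),l[1]])
    W=np.array(W);H=np.array(H);A=H-H.mean(0);B=W-W.mean(0)
    psi=np.arctan2((A[:,0]*B[:,1]-A[:,1]*B[:,0]).sum(),(A*B).sum())
    R=np.array([[np.cos(psi),-np.sin(psi)],[np.sin(psi),np.cos(psi)]]);t=W.mean(0)-R@H.mean(0)
    return np.degrees(psi),t,(W-(H@R.T+t)).round(1).tolist()
E
python3 - <<'E'
from p import *
d=load("w1");g=d["color"]
pts=[((50,42,8),(441,167)),((50,-42,8),(437,257)),((-50,-42,8),(328,257)),((-50,42,8),(328,165)),((-66,-27,18),(312,244))]
y,t,r=place(pts,d,5,26,105);print(y,t,r)
yaw=5.3;F=bedR(yaw);o=np.array([622.3,-53.8,105])
# knob from wrist: plane z=36 in bed frame
for (D,u) in((d,(297,163)),(load("top0"),(346.5,265.6))):
    c,w=ray(D,*u);lo=F.T@(c-o);lw=F.T@w;k=lo+lw*(36-lo[2])/lw[2];print("knob bed",k.round(1),np.arctan2(-(k[0]+66),k[1]+27))
c,w=ray(d,343,216);lo=F.T@(c-o);lw=F.T@w;print("tab",(lo+lw*(36-lo[2])/lw[2]).round(1))
E
```

```text
5.977471119335006 [622.07522386 -56.38024181] [[-0.7, -0.6], [3.3, -1.0], [-1.1, -0.4], [-1.5, 1.5], [0.1, 0.4]]
knob bed [-78.2  44.3  36. ] 0.1698034096997116
knob bed [-74.2  45.9  36. ] 0.11205488826661657
tab [-39.5   0.2  36. ]
```

```bash
cat > bed.py <<'E'
from p import *
YAW=5.5;F=bedR(YAW);O=np.array([622.3,-55,105])
B=lambda *l:O+F@np.array(l,float)
c,s=np.cos(np.radians(YAW)),np.sin(np.radians(YAW))
RL=np.column_stack([[-c,-s,0],[-s,c,0],[0,0,-1.]])   # lock grip: tool y = bed y, down
E
python3 - <<'E'
from bed import *
k=B(-76,45,24);plan([("above",RL,k+[0,0,70]),("down",RL,k)])
for ph in(.13,.35,.6,.8,1.,1.2,1.4,1.55):
    q=B(-66-74*np.sin(ph),-27+74*np.cos(ph),24);print(ph,q.round(0),(RL.T@(q-k)/250).round(3).tolist())
E
```

```text
t 2.4 at [493.  -69.6 230.2]
above [0.224, 0.229, -0.976] [0.189, 0.069, 0.33] min rows 8.6
down [0.0, 0.0, 0.0] [0.001, 0.0, 0.28] min rows 1.1
0.13 [540. -16.  93.] [-0.001, 0.006, -0.001]
0.35 [526. -22.  87.] [0.055, -0.01, 0.027]
0.6 [512. -31.  79.] [0.114, -0.044, 0.056]
0.8 [503. -42.  74.] [0.155, -0.082, 0.076]
1.0 [496. -54.  70.] [0.188, -0.128, 0.092]
1.2 [491. -68.  67.] [0.212, -0.181, 0.103]
1.4 [489. -82.  66.] [0.226, -0.238, 0.11]
1.55 [489. -93.  65.] [0.23, -0.282, 0.112]
```

```bash
python3 -m pendant '[[0.224,0.229,-0.976,0.189,0.069,0.33,125],[0.224,0.229,-0.976,0.189,0.069,0.33,125],[0.224,0.229,-0.976,0.189,0.069,0.33,125],[0.224,0.229,-0.976,0.189,0.069,0.33,125],[0.224,0.229,-0.976,0.189,0.069,0.33,125],[0.224,0.229,-0.976,0.189,0.069,0.33,125],[0.224,0.229,-0.976,0.189,0.069,0.33,125],[0.224,0.229,-0.976,0.189,0.069,0.33,125]]'
python3 -m pendant '[[0,0,0,0,0,0,125],[0,0,0,0,0,0,125]]'
python3 - <<'E'
from bed import *
s=arm.read_state();print(s["joint_positions"].round(2),Ro.from_matrix(RL).as_euler('xyz'),s["tool_rot"])
d=arm.snapshot("wrist");np.savez("w2.npz",**d);cv2.imwrite("pics/w2.png",d["color"][:,:,::-1])
k=B(-76,45,24);plan([("above",RL,k+[0,0,70]),("down",RL,k)])
m,c,st=blob(d["color"],red,(0,0,640,480));print(c,st)
E
```

```text
t: 3.4
ee_pos: [542.2, -16.6, 163.9]
tool_rot: [3.107, 0.026, 3.093]
wrist_force: [0.8, -0.1, 0.6]
finger_gap: 47.2
grip_force: 0.0
t: 3.65
ee_pos: [541.5, -15.2, 164.1]
tool_rot: [3.104, 0.028, 3.087]
wrist_force: [-0.1, -0.1, 0.2]
finger_gap: 47.6
grip_force: 0.0
[ 0.64  0.58 -1.02  2.02  0.63  0.85  0.8 ] [ 3.14159265  0.         -3.04559954] [3.10361288 0.02801337 3.08721357]
t 3.7 at [541.4 -15.2 164.4]
above [0.023, 0.02, -0.095] [0.007, -0.011, 0.004] min rows 0.8
down [0.0, 0.0, 0.0] [0.0, 0.0, 0.28] min rows 1.1
[312.10305344 226.3740458 ] [303 218  19  19 262]
```

View pics/w2.png

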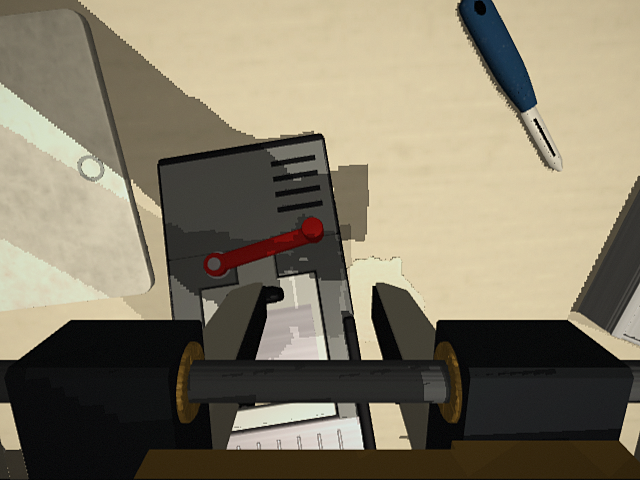

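The wrist view shows the knob top at (312,228), the pin at (214,264), and the fingers straddling at 47 mm. I'll compute the knob position in the bed frame.

```bash
python3 - <<'E'
from bed import *
d=load("w2");
def onbed(u,z):
    c,w=ray(d,*u);lo=F.T@(c-O);lw=F.T@w;return lo+lw*(z-lo[2])/lw[2]
k=onbed((312,228.5),36);pn=onbed((214,264),18);print("knob",k,"pin",pn,"dist",np.linalg.norm((k-pn)[:2]),"phi",np.arctan2(-(k-pn)[0],(k-pn)[1]))
E
```

```text
knob [-77.7739811   44.91029966  36.        ] pin [-66.62433023 -28.14861003  18.        ] dist 73.90479687057751 phi 0.15144328012497546
```

```bash
sed -i 's/-55,105/-55.7,105/' bed.py
python3 - <<'E'
from bed import *
k=B(-77.2,45.4,23);plan([("above",RL,k+[0,0,45]),("down",RL,k)])
for ph in(.15,.35,.6,.8,1.,1.2,1.4,1.55):
    q=B(-66-74*np.sin(ph),-27+74*np.cos(ph),23);print(ph,(RL.T@(q-k)/250).round(3).tolist())
E
```

```text
t 3.7 at [541.4 -15.2 164.4]
above [0.023, 0.02, -0.095] [0.013, -0.016, 0.109] min rows 0.8
down [0.0, 0.0, 0.0] [0.0, 0.0, 0.18] min rows 0.7
0.15 [-0.001, 0.003, -0.0]
0.35 [0.051, -0.012, 0.025]
0.6 [0.11, -0.045, 0.054]
0.8 [0.151, -0.083, 0.073]
1.0 [0.184, -0.13, 0.09]
1.2 [0.208, -0.182, 0.101]
1.4 [0.222, -0.239, 0.108]
1.55 [0.226, -0.283, 0.11]
```

```bash
python3 -m pendant '[[0.023,0.02,-0.095,0.013,-0.016,0.109,125],[0.023,0.02,-0.095,0.013,-0.016,0.109,125],[0.023,0.02,-0.095,0.013,-0.016,0.109,125]]'
python3 -m pendant '[[0,0,0,0,0,0.09,125],[0,0,0,0,0,0.18,125],[0,0,0,0,0,0.18,125],[0,0,0,0,0,0.18,255],[0,0,0,0,0,0.18,255],[0,0,0,0,0,0.18,255],[0,0,0,0,0,0.18,255]]' 8
python3 - <<'E'
from bed import *
print((F.T@(arm.read_state()["ee_pos"]-O)).round(1))
E
```

```text
t: 4.08
ee_pos: [539.2, -17.1, 137.9]
tool_rot: [3.141, 0.001, -3.044]
wrist_force: [0.4, 0.2, -0.1]
finger_gap: 47.2
grip_force: 0.0
t: 4.95
ee_pos: [539.3, -17.3, 92.7]
tool_rot: [-3.141, 0.0, -3.041]
wrist_force: [-0.7, -0.4, -0.2]
finger_gap: 12.1
grip_force: 0.0
[-76.3  46.2  23.5]
```

```bash
python3 -m pendant '[[0,0,0,0,0,0,255],[0,0,0,0,0,0,255]]'
python3 - <<'E'
from bed import *
a=[]
for n,b in(("wrist",(160,120,480,420)),("scene",(300,190,380,265))):
    d=arm.snapshot(n);x0,y0,x1,y1=b;i=d["color"][y0:y1,x0:x1,::-1];a.append(cv2.resize(i,(400,int(400*(y1-y0)/(x1-x0)))))
h=max(x.shape[0] for x in a);cv2.imwrite("pics/c3.png",np.hstack([cv2.copyMakeBorder(x,0,h-x.shape[0],0,0,0) for x in a]))
E
```

```text
t: 5.2
ee_pos: [539.2, -17.2, 92.4]
tool_rot: [-3.141, -0.0, -3.04]
wrist_force: [0.1, -1.0, -0.6]
finger_gap: 0.4
grip_force: 0.0
```

View pics/c3.png

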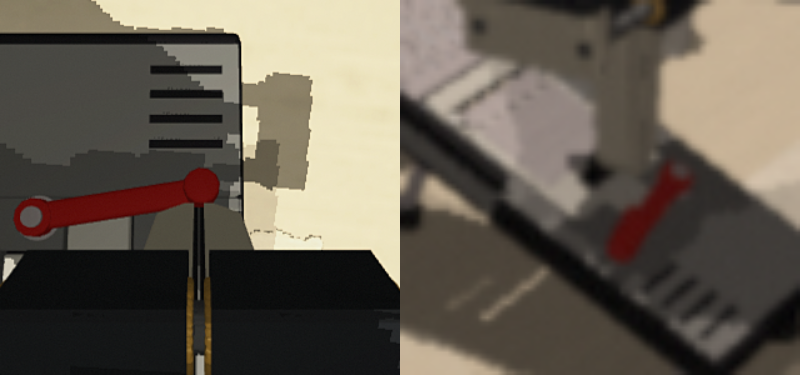

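The fingers closed on air. In the crop the knob top sits at wrist px (321,268), in front of (downslope of) the shut fingertips. In the scene view the fingertip is at (346,224) and the knob at (347,232). I'll check the calibration.

```bash
python3 - <<'E'
from bed import *
w=arm.snapshot("wrist");s=arm.snapshot("scene");e=arm.read_state()["ee_pos"]
np.savez("w3.npz",**w);np.savez("s3.npz",**s)
print("tcp",e.round(1),"scene px",np.round(proj(s,e),1),"wrist px",np.round(proj(w,e),1))
x,r=tri([(w,321,268),(s,347,232.5)]);print("knob tri",x.round(1),r,(F.T@(x-O)).round(1))
for z in(36,):
    c,v=ray(w,321,268);lo=F.T@(c-O);lw=F.T@v;print("wrist knob",(lo+lw*(z-lo[2])/lw[2]).round(1))
m,c,st=blob(w["color"],red,(0,0,640,480));print("wrist red",c,st)
m,c,st=blob(s["color"],red,(320,200,400,260));print("scene red",c,st)
print("knob pred scene",np.round(proj(s,B(-77.2,45.4,36)),1),"pin",np.round(proj(s,B(-66,-27,17)),1),"wrist pin",np.round(proj(w,B(-66,-27,17)),1))
c=-w["world_to_cam"][:3,:3].T@w["world_to_cam"][:3,3];print("cam",c.round(0))
E
```

```text
tcp [539.2 -17.2  92.4] scene px [344.4 235.8] wrist px [321.8 274.9]
knob tri [532.  -18.3 103. ] [0.3, 0.3] [-78.5  45.9  36. ]
wrist knob [-78.8  45.8  36. ]
wrist red [ 65.24390244 441.        ] [ 60 436  13   9  41]Traceback (most recent call last):
  File "<stdin>", line 9, in <module>
  File "h.py", line 21, in blob
    n,l,st,c=cv2.connectedComponentsWithStats(m); i=1+np.argmax(st[1:,4]); return l==i,c[i],st[i]
                                                      ~~~~~~~~~^^^^^^^^^^
    return _wrapfunc(a, 'argmax', axis=axis, out=out, **kwds)
    return bound(*args, **kwds)
ValueError: attempt to get argmax of an empty sequence
```

```bash
python3 - <<'E'
from bed import *
w=load("w2");R=euler([3.104,.028,3.087]);p=np.array([541.4,-15.2,164.2])
for b in(0,10,19,30,50):
    print(b,[np.round(proj(w,p+R@[0,sg*23.8,-b])).tolist() for sg in(1,-1)],[np.round(proj(w,p+R@[7.5,sg*23.8,-b])).tolist() for sg in(1,-1)])
s=load("s3");w3=load("w3")
print("scene cam",(-s["world_to_cam"][:3,:3].T@s["world_to_cam"][:3,3]).round(0))
R=RL;p=np.array([539.2,-17.2,92.4])
for b in(0,10,19,30,50): print(b,np.round(proj(s,p-[0,0,-b]),1),np.round(proj(w3,p-[0,0,-b]),1))
a=s["color"][195:245,325:365,::-1];w_=w3["color"][240:310,281:361,::-1]
cv2.imwrite("pics/c4.png",np.hstack([cv2.resize(a,(400,500),interpolation=0),cv2.resize(w_,(400,350),interpolation=0).copy() if 0 else cv2.copyMakeBorder(cv2.resize(w_,(400,350),interpolation=0),0,150,0,0,0)]))
E
```

```text
0 [[366.0, 274.0], [277.0, 274.0]] [[367.0, 261.0], [276.0, 261.0]]
10 [[369.0, 281.0], [275.0, 281.0]] [[369.0, 267.0], [274.0, 267.0]]
19 [[371.0, 288.0], [273.0, 288.0]] [[372.0, 273.0], [272.0, 273.0]]
30 [[374.0, 297.0], [270.0, 297.0]] [[375.0, 282.0], [270.0, 282.0]]
50 [[381.0, 317.0], [264.0, 317.0]] [[381.0, 300.0], [264.0, 300.0]]
scene cam [-119.  906.  667.]
0 [344.4 235.8] [321.8 274.9]
10 [344.4 232.1] [321.9 281.8]
19 [344.4 228.8] [322.  288.6]
30 [344.5 224.7] [322.2 297.8]
50 [344.5 217.1] [322.5 317.5]
```

View pics/c4.png

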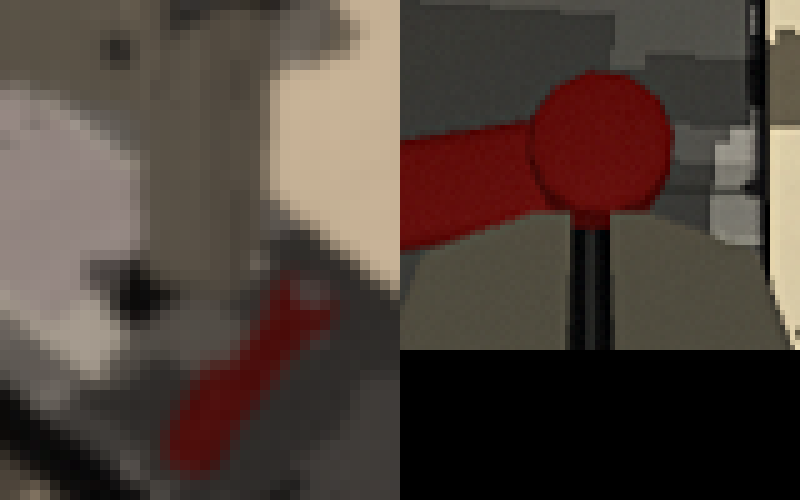

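Both views agree that the fingertips end roughly 30 mm short of the reported TCP: scene tip row is 223 against 236 predicted. I'll probe by touching down on the knob top with shut fingers.

```bash
python3 -m pendant '[[0,0,0,0.028,0,0,255],[0,0,0,0.028,0,0.04,255],[0,0,0,0.028,0,0.04,255]]' 8
python3 -m pendant '[[0,0,0,0,0,0.016,255],[0,0,0,0,0,0.016,255]]' 8 | tr '\n' ' '; echo
python3 -m pendant '[[0,0,0,0,0,0.016,255],[0,0,0,0,0,0.016,255]]' 8 | tr '\n' ' '
python3 - <<'E'
from bed import *
s=load("s3");p=np.array([539.2,-17.2,92.4])
for b in(20,25,30,35,40): print(b,[np.round(proj(s,p+RL@[i*7.5,j*16,-b]),1).tolist() for i in(1,-1) for j in(1,-1)])
E
```

```text
t: 5.78
ee_pos: [531.7, -18.1, 81.6]
tool_rot: [-3.141, -0.001, -3.04]
wrist_force: [-0.3, -0.1, 1.4]
finger_gap: 0.5
grip_force: 0.0
t: 6.02 ee_pos: [532.2, -17.9, 78.1] tool_rot: [-3.141, -0.0, -3.04] wrist_force: [0.5, 0.5, 0.2] finger_gap: 0.7 grip_force: 0.0 
t: 6.28 ee_pos: [532.1, -17.9, 74.1] tool_rot: [-3.141, -0.0, -3.04] wrist_force: [-0.6, -0.4, -0.2] finger_gap: 0.5 grip_force: 0.0 20 [[343.8, 231.7], [350.4, 226.6], [338.3, 230.2], [345.1, 225.2]]
25 [[343.8, 229.8], [350.5, 224.7], [338.3, 228.3], [345.1, 223.4]]
30 [[343.8, 227.9], [350.5, 222.9], [338.3, 226.5], [345.1, 221.5]]
35 [[343.8, 226.0], [350.5, 221.0], [338.3, 224.6], [345.1, 219.6]]
40 [[343.8, 224.1], [350.5, 219.1], [338.4, 222.7], [345.1, 217.8]]
```

```bash
python3 -m pendant '[[0,0,0,0,0,0.012,255],[0,0,0,0,0,0.012,255]]' 8 | tr '\n' ' '; echo
python3 -m pendant '[[0,0,0,0,0,0.008,255],[0,0,0,0,0,0.008,255]]' 8 | tr '\n' ' '; echo
python3 -m pendant '[[0,0,0,0,0,0.008,255],[0,0,0,0,0,0.008,255]]' 8 | tr '\n' ' '; echo
```

```text
t: 6.52 ee_pos: [531.5, -18.0, 71.6] tool_rot: [-3.14, -0.001, -3.04] wrist_force: [-3.2, -0.5, 8.5] finger_gap: 0.2 grip_force: 4.0 
t: 6.78 ee_pos: [530.6, -18.1, 70.1] tool_rot: [-3.139, -0.002, -3.04] wrist_force: [-9.0, -0.4, 18.5] finger_gap: 0.2 grip_force: 9.5 
t: 7.02 ee_pos: [529.4, -18.4, 68.7] tool_rot: [-3.138, -0.004, -3.04] wrist_force: [-15.0, -3.2, 32.1] finger_gap: 0.4 grip_force: 15.5
```

```bash
python3 -m pendant '[[0,0,0,0,0,-0.14,255],[0,0,0,0,0,-0.14,125],[0,0,0,0,0,-0.14,125],[0,0,0,0,0,-0.14,125],[0,0,0,0,0,-0.14,125]]' 8 | tr '\n' ' '
python3 - <<'E'
from bed import *
k=np.array([535,-18.3,59.5]);plan([("down",RL,k)])
l=F.T@(k-O);print(l)
ph0=.165
for ph in(.35,.6,.8,1.,1.2,1.4,1.55):
    q=k+B(-74*np.sin(ph),74*np.cos(ph),0)-B(-74*np.sin(ph0),74*np.cos(ph0),0);print(ph,(RL.T@(q-k)/250).round(3).tolist())
E
```

```text
t: 7.65 ee_pos: [531.9, -17.9, 101.8] tool_rot: [-3.141, -0.001, -3.04] wrist_force: [0.6, -0.0, 0.0] finger_gap: 35.7 grip_force: 0.0 t 7.65 at [531.9 -17.9 101.8]
down [0.0, -0.001, 0.003] [-0.012, -0.003, 0.169] min rows 0.7
[-94.82752628  45.59515201  -4.37291343]
0.35 [0.048, -0.014, 0.023]
0.6 [0.107, -0.048, 0.052]
0.8 [0.147, -0.086, 0.072]
1.0 [0.18, -0.132, 0.088]
1.2 [0.204, -0.185, 0.1]
1.4 [0.218, -0.242, 0.107]
1.55 [0.222, -0.286, 0.108]
```

```bash
python3 -m pendant '[[0,0,0,-0.012,-0.003,0.06,125],[0,0,0,-0.012,-0.003,0.12,125],[0,0,0,-0.012,-0.003,0.169,125],[0,0,0,-0.012,-0.003,0.169,255],[0,0,0,-0.012,-0.003,0.169,255],[0,0,0,-0.012,-0.003,0.169,255],[0,0,0,-0.012,-0.003,0.169,255],[0,0,0,-0.012,-0.003,0.169,255]]' 8 | tr '\n' ' '
```

```text
t: 8.65 ee_pos: [535.5, -17.5, 60.5] tool_rot: [3.141, 0.001, -3.04] wrist_force: [-0.6, 4.2, 1.2] finger_gap: 14.6 grip_force: 8.0
```

```bash
python3 -m pendant '[[0,0,0,0.048,-0.014,0.023,255],[0,0,0,0.107,-0.048,0.052,255],[0,0,0,0.147,-0.086,0.072,255],[0,0,0,0.18,-0.132,0.088,255],[0,0,0,0.204,-0.185,0.1,255],[0,0,0,0.218,-0.242,0.107,255],[0,0,0,0.222,-0.286,0.108,255],[0,0,0,0.222,-0.286,0.108,255]]' 8 | tr '\n' ' '
python3 -m pendant '[[0,0,0,0,0,0,125],[0,0,0,0,0,0,125],[0,0,0,0,0,-0.2,125],[0,0,0,0,0,-0.4,125],[0,0,0,0,0,-0.4,125]]' 8 | tr '\n' ' '
python3 - <<'E'
from bed import *
s=arm.read_state();print(s["joint_positions"].round(2))
d=arm.snapshot("top");np.savez("t4.npz",**d)
try:
  m,c,st=blob(d["color"],red,(320,230,400,300));print(c,st)
except Exception as e:print(e)
d=arm.snapshot("scene");np.savez("s4.npz",**d);m,c,st=blob(d["color"],red,(320,200,400,280));print(c,st)
for ph in(0.8,1.2,1.5): print(ph,np.round(proj(d,B(-66-37*np.sin(ph),-27+37*np.cos(ph),16)),1),np.round(proj(load("t4"),B(-66-37*np.sin(ph),-27+37*np.cos(ph),16)),1))
TB=tool(F)
q=B(-38,0,14)-33*TB@[0,0,-1]
plan([("hi",TB,B(-38,0,110)+33*TB[:,2]),("down",TB,B(-38,0,14)+33*TB[:,2])])
E
```

```text
t: 9.65 ee_pos: [487.1, -97.0, 33.0] tool_rot: [-3.14, -0.001, -3.043] wrist_force: [-3.1, -1.2, -2.7] finger_gap: 14.8 grip_force: 8.0 t: 10.28 ee_pos: [489.7, -94.5, 136.4] tool_rot: [-3.14, 0.006, -3.04] wrist_force: [-0.7, -0.2, -0.2] finger_gap: 47.1 grip_force: 0.0 [ 0.78  0.58 -1.02  2.12  0.7   0.81  1.  ]
attempt to get argmax of an empty sequence
[361.21428571 229.25      ] [352 223  19  13  56]
0.8 [357.8 234.3] [369.1 268.2]
1.2 [362.7 234.3] [375.1 270.9]
1.5 [365.5 233.3] [380.  271.4]
t 10.38 at [487.7 -95.2 133.5]
hi [-0.226, -0.226, 0.985] [-0.28, 0.104, -0.096] min rows 8.7
down [0.0, 0.0, 0.0] [0.0, 0.0, 0.384] min rows 1.5
```

```bash
python3 -m pendant '[[-0.226,-0.226,0.985,-0.28,0.104,-0.096,125],[-0.226,-0.226,0.985,-0.28,0.104,-0.096,125],[-0.226,-0.226,0.985,-0.28,0.104,-0.096,125],[-0.226,-0.226,0.985,-0.28,0.104,-0.096,125],[-0.226,-0.226,0.985,-0.28,0.104,-0.096,125],[-0.226,-0.226,0.985,-0.28,0.104,-0.096,125],[-0.226,-0.226,0.985,-0.28,0.104,-0.096,125],[-0.226,-0.226,0.985,-0.28,0.104,-0.096,125]]' | tr '\n' ' '
python3 -m pendant '[[0,0,0,0,0,0,125],[0,0,0,0,0,0,125]]' | tr '\n' ' '
python3 - <<'E'
from bed import *
s=arm.read_state();print(s["joint_positions"].round(2))
d=arm.snapshot("wrist");np.savez("w5.npz",**d);cv2.imwrite("pics/w5.png",d["color"][:,:,::-1])
TB=tool(F)
plan([("down",TB,B(-38,0,14)+33*TB[:,2])])
for l in((-38,-18,36),(-38,18,36),(50,42,8),(50,-42,8),(-50,42,8),(-50,-42,8),(-66,-27,17)): print(l,np.round(proj(d,B(*l))))
E
```

```text
t: 11.38 ee_pos: [553.9, -64.7, 155.8] tool_rot: [2.746, 0.05, 1.875] wrist_force: [0.6, -1.0, -0.2] finger_gap: 47.7 grip_force: 0.0 t: 11.62 ee_pos: [555.4, -64.7, 156.3] tool_rot: [2.746, 0.052, 1.882] wrist_force: [-0.1, 0.9, -0.2] finger_gap: 47.5 grip_force: 0.0 [ 0.48  0.38 -0.52  2.3   0.72  0.15 -0.34]
t 11.68 at [555.5 -64.9 156.5]
down [-0.033, -0.026, 0.138] [-0.007, 0.02, 0.379] min rows 1.5
(-38, -18, 36) [317. 277.]
(-38, 18, 36) [329. 222.]
(50, 42, 8) [466. 210.]
(50, -42, 8) [431. 323.]
(-50, 42, 8) [321. 176.]
(-50, -42, 8) [295. 292.]
(-66, -27, 17) [276. 271.]
```

View pics/w5.png

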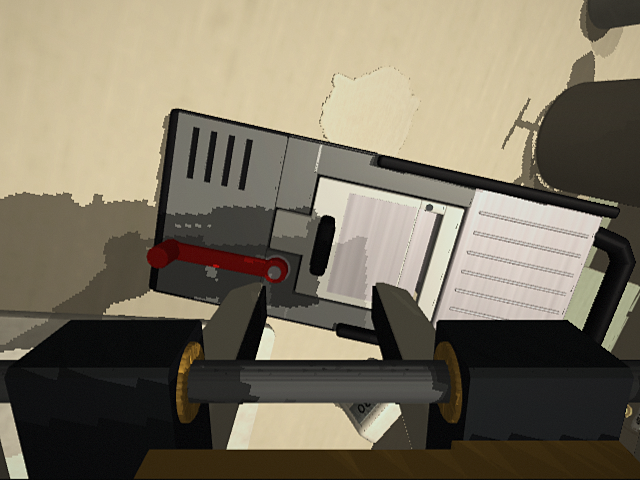

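The wrist view confirms the lock now lies along -x, with its knob at (160,257). The tab at (323,245) and the insert corners match the predicted pixels within about 3 px. Next: grasp.

```bash
python3 -m pendant '[[-0.033,-0.026,0.138,-0.007,0.02,0.0,125],[-0.033,-0.026,0.138,-0.007,0.02,0.1,125],[-0.033,-0.026,0.138,-0.007,0.02,0.2,125],[-0.033,-0.026,0.138,-0.007,0.02,0.3,125],[-0.033,-0.026,0.138,-0.007,0.02,0.379,125],[-0.033,-0.026,0.138,-0.007,0.02,0.379,125]]' 20| tr '\n' ' '
python3 - <<'E'
from bed import *
s=arm.read_state();TB=tool(F);print(s["joint_positions"].round(2),(F.T@(s["ee_pos"]-33*euler(s["tool_rot"])[:,2]-O)).round(1))
plan([("x",TB,B(-38,0,14)+33*TB[:,2])])
E
```

```text
t: 12.42 ee_pos: [597.7, -58.3, 70.8] tool_rot: [2.686, -0.001, 1.664] wrist_force: [-0.0, -0.4, -0.7] finger_gap: 47.2 grip_force: 0.0 [ 0.55  0.64 -0.73  2.33  2.03  0.4  -1.86] [-37.3  -0.3  13.2]
t 12.43 at [597.7 -58.3  70.8]
x [0.001, 0.0, -0.002] [0.001, -0.003, -0.003] min rows 0.0
```

```bash
python3 -m pendant '[[0,0,0,0,0,0,255],[0,0,0,0,0,0,255],[0,0,0,0,0,0,255],[0,0,0,0,0,0,255],[0,0,0,0,0,0,255],[0,0,0,0,0,0,255]]' 25| tr '\n' ' '
python3 -m pendant '[[0,0,0,0,0,-0.04,255],[0,0,0,0,0,-0.1,255],[0,0,0,0,0,-0.2,255],[0,0,0,0,0,-0.3,255],[0,0,0,0,0,-0.3,255]]' 25| tr '\n' ' '
python3 - <<'E'
from bed import *
s=arm.read_state();TB=tool(F);print(s["joint_positions"].round(2),(F.T@(s["ee_pos"]-33*euler(s["tool_rot"])[:,2]-O)).round(1))
E
```

```text
t: 13.18 ee_pos: [596.4, -58.6, 72.4] tool_rot: [2.687, 0.0, 1.664] wrist_force: [-4.4, -1.0, 7.8] finger_gap: 9.5 grip_force: 25.0 t: 13.8 ee_pos: [563.9, -61.7, 141.3] tool_rot: [2.684, 0.001, 1.664] wrist_force: [1.2, -1.2, -2.6] finger_gap: 9.7 grip_force: 25.0 [ 0.47  0.42 -0.56  2.36  1.79  0.18 -1.66] [-37.   -0.3  91.3]
```

```bash
python3 - <<'E'
from bed import *
RB=tool(bedR(3,0));e=np.array([472.5,-337,-5.9])
s=arm.read_state()
plan([("side",None,(520,-220,190)),("over",RB,e+[0,0,90]),("down",RB,e+[0,0,6])])
d=arm.snapshot("wrist");cv2.imwrite("pics/w6.png",d["color"][:,:,::-1])
E
```

```text
t 13.8 at [563.9 -61.7 141.3]
side [0.0, 0.0, 0.0] [-0.614, -0.124, -0.278] min rows 2.7
over [0.291, -0.005, 0.026] [-0.448, -0.396, 0.278] min rows 2.6
down [0.0, 0.0, 0.0] [0.0, 0.0, 0.336] min rows 1.3
```

```bash
python3 -m pendant '[[0,0,0,-0.1,-0.02,-0.15,255],[0,0,0,-0.25,-0.06,-0.278,255],[0,0,0,-0.4,-0.1,-0.278,255],[0,0,0,-0.52,-0.124,-0.278,255],[0,0,0,-0.614,-0.124,-0.278,255],[0,0,0,-0.614,-0.124,-0.278,255]]' 25| tr '\n' ' '
python3 -m pendant '[[0.06,0,0.005,-0.1,-0.08,0.05,255],[0.12,-0.002,0.01,-0.2,-0.16,0.1,255],[0.18,-0.003,0.015,-0.3,-0.25,0.16,255],[0.24,-0.004,0.02,-0.4,-0.34,0.24,255],[0.291,-0.005,0.026,-0.448,-0.396,0.278,255],[0.291,-0.005,0.026,-0.448,-0.396,0.278,255],[0.291,-0.005,0.026,-0.448,-0.396,0.278,255]]' 25| tr '\n' ' '
python3 - <<'E'
from bed import *
RB=tool(bedR(3,0));e=np.array([472.5,-337,-5.9])
plan([("down",RB,e+[0,0,6])]);print(arm.read_state()["joint_positions"].round(2))
E
```

```text
t: 14.6 ee_pos: [517.7, -226.2, 186.3] tool_rot: [2.689, -0.004, 1.653] wrist_force: [-0.1, 1.2, -1.5] finger_gap: 9.8 grip_force: 25.0 t: 15.48 ee_pos: [472.6, -335.3, 81.8] tool_rot: [-3.14, -0.003, 1.625] wrist_force: [0.3, -0.1, -1.2] finger_gap: 10.1 grip_force: 25.0 t 15.47 at [ 472.6 -335.3   81.8]
down [-0.001, -0.002, 0.001] [-0.008, 0.0, 0.327] min rows 1.3
[ 1.13  0.74 -0.95  1.99  0.81  0.85 -0.23]
```

```bash
python3 -m pendant '[[0,0,0,0,0,0.1,255],[0,0,0,0,0,0.2,255],[0,0,0,0,0,0.28,255],[0,0,0,0,0,0.327,255],[0,0,0,0,0,0.327,255]]' 25| tr '\n' ' '
python3 -m pendant '[[0,0,0,0,0,0.012,255],[0,0,0,0,0,0.012,255]]' 25| tr '\n' ' '
python3 -m pendant '[[0,0,0,0,0,0.008,255],[0,0,0,0,0,0.008,255]]' 25| tr '\n' ' '
```

```text
t: 16.1 ee_pos: [471.7, -336.1, 0.1] tool_rot: [-3.139, -0.003, 1.623] wrist_force: [0.4, -0.5, -1.6] finger_gap: 10.2 grip_force: 25.0 t: 16.35 ee_pos: [472.1, -336.7, -2.5] tool_rot: [-3.139, -0.002, 1.623] wrist_force: [0.2, 0.0, -0.7] finger_gap: 9.7 grip_force: 25.0 t: 16.6 ee_pos: [471.9, -336.6, -5.0] tool_rot: [-3.139, -0.002, 1.623] wrist_force: [0.8, 0.7, -1.2] finger_gap: 9.6 grip_force: 25.0
```

```bash
python3 -m pendant '[[0,0,0,0,0,0.006,255],[0,0,0,0,0,0.006,255]]' 25| tr '\n' ' '
python3 -m pendant '[[0,0,0,0,0,0.004,255],[0,0,0,0,0,0.004,255]]' 25| tr '\n' ' '
```

```text
t: 16.85 ee_pos: [472.0, -336.4, -6.2] tool_rot: [-3.139, -0.002, 1.623] wrist_force: [-1.5, 0.9, 4.2] finger_gap: 9.9 grip_force: 25.0 t: 17.1 ee_pos: [472.0, -336.5, -6.3] tool_rot: [-3.139, -0.001, 1.623] wrist_force: [-5.1, 1.7, 15.5] finger_gap: 9.8 grip_force: 25.0
```

```bash
cat >> bed.py <<'E'
FS=bedR(70.95,30);OS=np.array([629.6,295.4,86.3])-FS@[-38,0,24];TS=tool(FS)
BS=lambda *l:OS+FS@np.array(l,float)
E
python3 -m pendant '[[0,0,0,0,0,0,120],[0,0,0,0,0,0,120],[0,0,0,0,0,0,120],[0,0,0,0,0,-0.1,120],[0,0,0,0,0,-0.3,120],[0,0,0,0,0,-0.5,120],[0,0,0,0,0,-0.5,120]]' 25| tr '\n' ' '
python3 - <<'E'
from bed import *
print("OS",OS)
e=BS(-38,0,110)+33*TS[:,2];print(e)
plan([("a",None,(480,-150,260)),("b",None,(480,80,280)),("c",TS,e)])
E
```

```text
t: 17.98 ee_pos: [474.2, -337.4, 120.7] tool_rot: [3.14, 0.001, 1.622] wrist_force: [0.7, 0.1, 0.2] finger_gap: 49.5 grip_force: 0.0 OS [644.25797871 337.84948561  84.51539031]
[620.9505815  270.35129625 132.1993464 ]
t 17.98 at [ 474.2 -337.4  120.7]
a [0.0, 0.0, 0.0] [0.747, 0.063, -0.557] min rows 3.7
b [0.0, 0.0, 0.0] [0.919, 0.047, -0.081] min rows 3.7
c [-0.292, 0.199, -0.737] [0.732, 0.601, 0.592] min rows 6.9
```

```bash
python3 -m pendant '[[0,0,0,0.747,0.063,-0.557,120],[0,0,0,0.747,0.063,-0.557,120],[0,0,0,0.747,0.063,-0.557,120],[0,0,0,0.747,0.063,-0.557,120],[0,0,0,0.747,0.063,-0.557,120]]'| tr '\n' ' '
python3 -m pendant '[[0,0,0,0.919,0.047,-0.081,120],[0,0,0,0.919,0.047,-0.081,120],[0,0,0,0.919,0.047,-0.081,120],[0,0,0,0.919,0.047,-0.081,120],[0,0,0,0.919,0.047,-0.081,120]]'| tr '\n' ' '
python3 -m pendant '[[-0.292,0.199,-0.737,0.732,0.601,0.592,120],[-0.292,0.199,-0.737,0.732,0.601,0.592,120],[-0.292,0.199,-0.737,0.732,0.601,0.592,120],[-0.292,0.199,-0.737,0.732,0.601,0.592,120],[-0.292,0.199,-0.737,0.732,0.601,0.592,120],[-0.292,0.199,-0.737,0.732,0.601,0.592,120],[-0.292,0.199,-0.737,0.732,0.601,0.592,120],[-0.292,0.199,-0.737,0.732,0.601,0.592,120]]'| tr '\n' ' '
python3 -m pendant '[[0,0,0,0,0,0,120]]'| tr '\n' ' '
python3 - <<'E'
from bed import *
s=arm.read_state();print(s["joint_positions"].round(2))
d=arm.snapshot("wrist");np.savez("w7.npz",**d);cv2.imwrite("pics/w7.png",d["color"][:,:,::-1])
plan([("c",TS,BS(-38,0,110)+33*TS[:,2])])
for l in((-38,-18,36),(-38,18,36),(50,42,8),(50,-42,8),(-50,42,8),(-50,-42,8)): print(l,np.round(proj(d,BS(*l))))
m,c,st=blob(d["color"],green,(0,0,640,480));print(c,st,np.round(cv2.boxPoints(cv2.minAreaRect(np.argwhere(m)[:,::-1].astype(np.float32))),1).tolist())
E
```

```text
t: 18.6 ee_pos: [479.7, -147.2, 258.5] tool_rot: [-3.142, -0.001, 1.627] wrist_force: [0.5, 0.4, -0.0] finger_gap: 49.1 grip_force: 0.0 t: 19.23 ee_pos: [478.4, 82.4, 277.2] tool_rot: [-3.138, -0.003, 1.627] wrist_force: [0.2, -0.7, -1.0] finger_gap: 49.1 grip_force: 0.0 t: 20.23 ee_pos: [619.1, 266.9, 126.3] tool_rot: [2.619, -0.011, 2.804] wrist_force: [0.9, -0.7, -0.0] finger_gap: 49.1 grip_force: 0.0 t: 20.35 ee_pos: [618.8, 270.3, 129.3] tool_rot: [2.618, -0.008, 2.806] wrist_force: [0.2, -0.4, 0.1] finger_gap: 49.3 grip_force: 0.0 [ 0.48  0.89 -1.24  2.01  1.03  0.53 -0.04]
t 20.4 at [618.7 271.  129.9]
c [0.0, -0.003, -0.003] [-0.009, 0.005, -0.008] min rows 0.1
(-38, -18, 36) [324. 282.]
(-38, 18, 36) [324. 227.]
(50, 42, 8) [456. 182.]
(50, -42, 8) [446. 299.]
(-50, 42, 8) [306. 183.]
(-50, -42, 8) [307. 299.]
[321.84615385 254.04954368] [315 223  15  59 767] [[315.0, 281.0], [315.0, 223.0], [329.0, 223.0], [329.0, 281.0]]
```

View pics/w7.png

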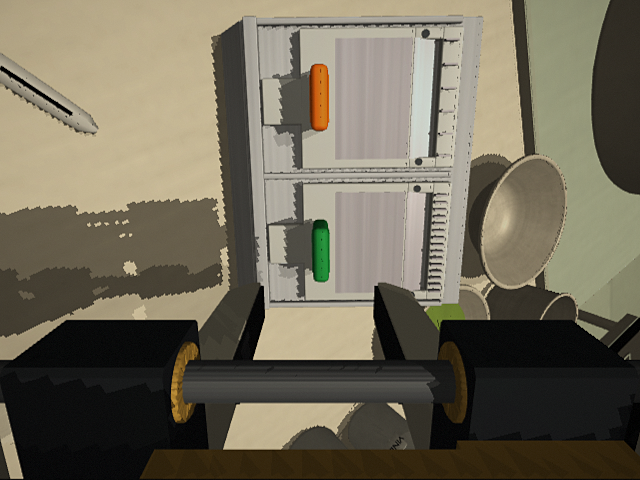

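The wrist view shows the green tab at (322,254) and the plate's left edge at x≈302. Both are within 3 px of prediction, about 1.5 mm down the stand slope. Next: descend and grip.

```bash
python3 - <<'E'
from bed import *
plan([("d",TS,BS(-39.3,0,16)+33*TS[:,2])])
E
```

```text
t 20.4 at [618.7 271.  129.9]
d [0.0, -0.003, -0.003] [-0.011, 0.0, 0.368] min rows 1.5
```

```bash
python3 -m pendant '[[0,-0.003,-0.003,-0.011,0,0.1,120],[0,-0.003,-0.003,-0.011,0,0.2,120],[0,-0.003,-0.003,-0.011,0,0.3,120],[0,-0.003,-0.003,-0.011,0,0.368,120],[0,-0.003,-0.003,-0.011,0,0.368,120],[0,-0.003,-0.003,-0.011,0,0.368,120]]'| tr '\n' ' '
python3 - <<'E'
from bed import *
s=arm.read_state();print(s["joint_positions"].round(2),(FS.T@(s["ee_pos"]-33*euler(s["tool_rot"])[:,2]-OS)).round(1))
plan([("d",TS,BS(-39.3,0,16)+33*TS[:,2])])
E
```

```text
t: 21.15 ee_pos: [635.9, 314.3, 51.3] tool_rot: [2.617, 0.001, 2.811] wrist_force: [0.2, 0.5, -0.0] finger_gap: 49.1 grip_force: 0.0 [ 0.3   0.94 -1.04  2.    1.24  0.39 -0.23] [-38.3   0.3  16.8]
t 21.15 at [635.9 314.3  51.3]
d [0.001, 0.0, 0.002] [-0.001, -0.004, 0.003] min rows 0.0
```

```bash
python3 -m pendant '[[0,0,0,0,-0.004,0,255],[0,0,0,0,-0.004,0,255],[0,0,0,0,-0.004,0,255],[0,0,0,0,-0.004,0,255],[0,0,0,0,-0.004,0,255],[0,0,0,0,-0.004,0,255],[0,0,0,0,-0.004,0,255]]' 25| tr '\n' ' '
python3 - <<'E'
from bed import *
s=arm.read_state();print((FS.T@(s["ee_pos"]-OS)).round(1),s["tool_rot"])
E
```

```text
t: 22.02 ee_pos: [635.7, 313.0, 49.9] tool_rot: [2.617, 0.001, 2.811] wrist_force: [-0.5, -1.5, 1.1] finger_gap: 9.9 grip_force: 25.0 [-40.1   0.  -16.8] [2.61669326e+00 5.02209487e-04 2.81122509e+00]
```

```bash
python3 -m pendant '[[0,0,0,0,0,-0.03,255],[0,0,0,0,0,-0.08,255],[0,0,0,0,0,-0.16,255],[0,0,0,0,0,-0.24,255],[0,0,0,0,0,-0.32,255],[0,0,0,0,0,-0.32,255]]' 25| tr '\n' ' '
python3 - <<'E'
from bed import *
a=cv2.imread("pics/w6.png")[:,:,::-1];d=arm.snapshot("wrist");b=d["color"];np.savez("w8.npz",**d);cv2.imwrite("pics/w8.png",b[:,:,::-1])
m,c,st=blob(b,green,(250,150,400,480));print("green",c,st)
dark=lambda i:i.max(-1)<45
m,c,st=blob(a,dark,(296,150,345,330));print("black",c,st)
for u in(316,322,345,360,380): print(u,"A",a[180:330:4,u].max(-1).tolist(),"\n   B",b[180:330:4,u].max(-1).tolist())
for v in(215,): print(v,"A",a[v,270:480:4].max(-1).tolist(),"\n   B",b[v,270:480:4].max(-1).tolist())
print(arm.read_state()["joint_positions"].round(2))
E
```

```text
t: 22.78 ee_pos: [623.1, 274.3, 120.4] tool_rot: [2.616, 0.002, 2.81] wrist_force: [0.3, 0.4, -0.2] finger_gap: 9.9 grip_force: 25.0 green [320.         288.80626781] [311 279  19  22 351]
black [318.48571429 296.24193548] [ 301  256   37   74 2170]
316 A [33, 30, 219, 215, 247, 101, 235, 236, 236, 236, 236, 236, 236, 235, 235, 236, 235, 236, 236, 0, 12, 11, 9, 9, 7, 8, 12, 10, 11, 9, 10, 11, 9, 9, 13, 6, 9, 9] 
   B [196, 199, 111, 113, 113, 114, 95, 209, 207, 207, 207, 207, 211, 118, 119, 117, 118, 119, 119, 125, 49, 50, 50, 50, 52, 75, 79, 80, 78, 79, 60, 60, 61, 62, 60, 62, 59, 60]
322 A [35, 31, 215, 210, 236, 97, 234, 237, 237, 236, 237, 236, 236, 236, 235, 235, 236, 235, 236, 0, 11, 9, 11, 6, 8, 12, 7, 11, 10, 27, 11, 10, 10, 12, 10, 13, 10, 8] 
   B [198, 184, 114, 116, 115, 116, 93, 209, 205, 208, 207, 206, 194, 119, 120, 118, 120, 120, 119, 127, 49, 51, 51, 52, 53, 79, 81, 84, 84, 81, 78, 59, 60, 61, 59, 59, 61, 59]
345 A [36, 36, 97, 108, 137, 83, 235, 237, 238, 214, 211, 211, 210, 209, 210, 209, 209, 210, 216, 119, 119, 118, 119, 110, 86, 85, 81, 80, 80, 79, 78, 80, 78, 8
[... 799 characters left out ...]
81, 181, 180, 183, 183, 181, 182, 181, 181, 182, 182, 182, 181, 181, 183, 181, 186, 183, 183, 182, 184, 183, 184, 20, 11, 13]
215 A [54, 53, 55, 55, 54, 50, 242, 236, 236, 236, 236, 236, 237, 237, 236, 238, 237, 237, 235, 235, 235, 236, 235, 236, 237, 237, 237, 237, 237, 238, 237, 237, 238, 238, 237, 238, 232, 232, 232, 232, 232, 232, 233, 232, 231, 200, 232, 231, 89, 77, 243, 234, 235] 
   B [83, 104, 84, 105, 84, 107, 211, 207, 206, 207, 207, 206, 207, 207, 207, 209, 209, 209, 209, 210, 208, 209, 209, 209, 209, 212, 212, 211, 211, 211, 213, 212, 212, 214, 214, 213, 214, 213, 214, 214, 214, 214, 214, 215, 186, 156, 204, 197, 70, 69, 213, 208, 212]
[ 0.46  0.89 -1.21  2.01  1.05  0.5  -0.05]
```

```bash
python3 - <<'E'
import cv2,numpy as np
a=cv2.imread("pics/w6.png").max(-1).astype(float);b=cv2.imread("pics/w8.png").max(-1).astype(float)
for n,i in(("A",a),("B",b)):
    print(n,"top",[(u,196+int(np.argmax(np.diff(i[196:216,u])))) for u in(310,340,370,400,430,455)],
     "left",[(v,282+int(np.argmax(np.diff(i[v,282:302])))) for v in(212,218,224,230,240)],
     "right",[(v,i[v,448:474:2].astype(int).tolist()) for v in(214,222)])
    print(i[196:214,360].astype(int).tolist())
E
```

```text
A top [(310, 201), (340, 201), (370, 201), (400, 201), (430, 201), (455, 201)] left [(212, 291), (218, 291), (224, 291), (230, 291), (240, 291)] right [(214, [242, 225, 234, 235, 235, 242, 153, 82, 88, 87, 74, 229, 240]), (222, [238, 224, 228, 231, 233, 229, 230, 230, 227, 227, 227, 227, 226])]
[135, 138, 139, 123, 84, 100, 167, 230, 235, 241, 239, 239, 239, 238, 239, 239, 239, 239]
B top [(310, 204), (340, 204), (370, 204), (400, 204), (430, 204), (455, 204)] left [(212, 292), (218, 292), (224, 292), (230, 293), (240, 293)] right [(214, [216, 153, 209, 206, 207, 178, 61, 73, 69, 70, 65, 189, 212]), (222, [179, 215, 215, 220, 219, 217, 217, 218, 212, 212, 212, 216, 213])]
[92, 140, 202, 205, 204, 199, 142, 58, 95, 161, 195, 206, 212, 210, 208, 210, 209, 209]
```

```bash
cat >> bed.py <<'E'
RH=euler([2.687,0,1.665]);H0=F.T@(np.array([596.4,-58.6,72.4])-O)
HOME=lambda dz,dx=0,dy=0:O+F@(H0+[-0.5+dx,2+dy,dz])
E
python3 - <<'E'
from bed import *
print(H0)
Rm=(Ro.from_matrix(TS)*Ro.from_rotvec(.5*Ro.from_matrix(TS.T@RH).as_rotvec())).as_matrix()
plan([("up",None,(590,230,290)),("mid",Rm,(560,80,290)),("over",RH,HOME(90)),("near",RH,HOME(25))])
E
```

```text
[-37.71231658  -0.40424398 -17.87729747]
t 22.82 at [622.9 274.5 119.6]
up [0.0, 0.0, 0.0] [0.066, 0.159, -0.696] min rows 2.9
mid [0.021, -0.171, 0.322] [-0.082, -0.525, -0.304] min rows 3.1
over [0.019, -0.171, 0.322] [-0.438, -0.571, 0.312] min rows 3.1
near [0.0, 0.0, 0.0] [0.0, -0.001, 0.26] min rows 1.0
```

```bash
python3 -m pendant '[[0,0,0,0.02,0.04,-0.2,255],[0,0,0,0.04,0.08,-0.38,255],[0,0,0,0.066,0.159,-0.56,255],[0,0,0,0.066,0.159,-0.696,255],[0,0,0,0.066,0.159,-0.696,255]]' 25| tr '\n' ' '
python3 -m pendant '[[0.004,-0.034,0.064,-0.016,-0.1,-0.06,255],[0.008,-0.068,0.13,-0.033,-0.21,-0.12,255],[0.013,-0.1,0.19,-0.05,-0.32,-0.18,255],[0.017,-0.137,0.26,-0.066,-0.42,-0.24,255],[0.021,-0.171,0.322,-0.082,-0.525,-0.304,255],[0.021,-0.171,0.322,-0.082,-0.525,-0.304,255]]' 25| tr '\n' ' '
python3 -m pendant '[[0.004,-0.034,0.064,-0.09,-0.11,0.06,255],[0.008,-0.068,0.13,-0.18,-0.23,0.12,255],[0.012,-0.1,0.19,-0.26,-0.34,0.19,255],[0.015,-0.137,0.26,-0.35,-0.46,0.25,255],[0.019,-0.171,0.322,-0.438,-0.571,0.312,255],[0.019,-0.171,0.322,-0.438,-0.571,0.312,255],[0.019,-0.171,0.322,-0.438,-0.571,0.312,255]]' 25| tr '\n' ' '
python3 - <<'E'
from bed import *
print(arm.read_state()["joint_positions"].round(2))
plan([("over",RH,HOME(90)),("near",RH,HOME(25))])
E
```

```text
t: 23.45 ee_pos: [590.6, 230.2, 291.1] tool_rot: [2.617, 0.004, 2.81] wrist_force: [0.5, 0.4, -1.0] finger_gap: 9.9 grip_force: 25.0 t: 24.2 ee_pos: [558.9, 79.3, 288.1] tool_rot: [2.656, -0.011, 2.238] wrist_force: [-0.6, 0.3, -1.7] finger_gap: 9.9 grip_force: 25.0 t: 25.08 ee_pos: [556.8, -51.8, 161.0] tool_rot: [2.694, 0.008, 1.711] wrist_force: [0.3, -0.1, -0.7] finger_gap: 9.6 grip_force: 25.0 [ 0.45  0.37 -0.53  2.34  1.37  0.14 -1.2 ]
t 25.07 at [556.8 -51.8 161. ]
over [-0.004, -0.008, 0.029] [-0.034, -0.019, 0.026] min rows 0.3
near [0.0, 0.0, 0.0] [0.0, 0.0, 0.26] min rows 1.0
```

```bash
python3 -m pendant '[[-0.004,-0.008,0.029,-0.034,-0.019,0.08,255],[-0.004,-0.008,0.029,-0.034,-0.019,0.16,255],[-0.004,-0.008,0.029,-0.034,-0.019,0.23,255],[-0.004,-0.008,0.029,-0.034,-0.019,0.286,255],[-0.004,-0.008,0.029,-0.034,-0.019,0.286,255],[-0.004,-0.008,0.029,-0.034,-0.019,0.286,255]]' 25| tr '\n' ' '
python3 - <<'E'
from bed import *
d=arm.snapshot("wrist");np.savez("w9.npz",**d);cv2.imwrite("pics/w9.png",d["color"][:,:,::-1])
print(arm.read_state()["joint_positions"].round(2))
plan([("near",RH,HOME(25)),("touch",RH,HOME(10))])
b=d["color"].max(-1).astype(int)
for u in(320,360,400,440): print(u,b[160:224:2,u].tolist())
for v in(190,214,225): print(v,b[v,260:310:2].tolist(),b[v,440:500:2].tolist())
# pocket edges predicted
for l in((51.5,43.5,8),(-51.5,43.5,8)): print(np.round(proj(d,B(*l)),1))
E
```

```text
t: 25.82 ee_pos: [584.1, -57.9, 95.9] tool_rot: [2.686, -0.0, 1.663] wrist_force: [-1.0, -0.8, -0.6] finger_gap: 9.8 grip_force: 25.0 [ 0.53  0.56 -0.69  2.35  1.98  0.33 -1.83]
t 25.88 at [584.2 -58.3  96.4]
near [0.001, 0.001, -0.001] [0.002, -0.001, 0.007] min rows 0.0
touch [0.0, 0.0, 0.0] [0.0, 0.0, 0.06] min rows 0.2
320 [149, 148, 149, 149, 148, 148, 147, 146, 148, 146, 146, 147, 146, 145, 144, 144, 138, 23, 35, 34, 32, 54, 106, 233, 239, 236, 236, 236, 236, 236, 236, 237]
360 [54, 54, 53, 45, 165, 154, 155, 154, 153, 154, 153, 152, 150, 149, 148, 148, 132, 30, 38, 33, 14, 54, 119, 235, 240, 238, 238, 238, 240, 212, 225, 224]
400 [37, 29, 23, 13, 110, 161, 160, 160, 158, 157, 157, 155, 155, 152, 149, 152, 107, 38, 43, 41, 30, 59, 121, 234, 241, 239, 240, 239, 241, 211, 221, 222]
440 [37, 30, 18, 31, 157, 165, 162, 162, 160, 160, 158, 155, 155, 154, 153, 157, 85, 45, 45, 44, 40, 59, 115, 236, 240, 239, 239, 239, 241, 214, 226, 224]
190 [140, 139, 140, 141, 142, 142, 140, 143, 142, 143, 142, 142, 166, 212, 144, 140, 140, 141, 141, 143, 141, 141, 141, 143, 143] [157, 158, 159, 159, 158, 157, 159, 160, 159, 160, 158, 158, 157, 159, 158, 159, 157, 158, 160, 158, 157, 157, 158, 158, 157, 156, 158, 157, 153, 176]
214 [138, 138, 137, 137, 141, 83, 73, 74, 75, 61, 61, 55, 54, 53, 55, 31, 144, 241, 235, 235, 236, 235, 236, 236, 236] [239, 239, 240, 242, 242, 199, 239, 237, 239, 238, 74, 88, 87, 89, 84, 208, 239, 238, 239, 238, 238, 238, 239, 240, 221, 239, 239, 238, 238, 238]
225 [138, 138, 138, 139, 146, 69, 73, 75, 74, 75, 79, 53, 54, 53, 54, 36, 124, 242, 235, 235, 235, 235, 235, 235, 235] [225, 226, 227, 232, 216, 224, 229, 232, 230, 227, 230, 228, 224, 226, 225, 227, 224, 230, 115, 10, 50, 69, 66, 79, 101, 106, 62, 232, 228, 233]
[496.9 192.8]
[291.9 193.4]
```

```bash
python3 -m pendant '[[0.001,0.001,-0.001,0.002,-0.001,0.03,255],[0.001,0.001,-0.001,0.002,-0.001,0.055,255],[0.001,0.001,-0.001,0.002,-0.001,0.067,255],[0.001,0.001,-0.001,0.002,-0.001,0.067,255]]' 25| tr '\n' ' '
python3 -m pendant '[[0,0,0,0,0,0.012,255],[0,0,0,0,0,0.012,255]]' 25| tr '\n' ' '
python3 -m pendant '[[0,0,0,0,0,0.01,255],[0,0,0,0,0,0.01,255]]' 25| tr '\n' ' '
python3 - <<'E'
from bed import *
s=arm.read_state();print((F.T@(s["ee_pos"]-O)-H0).round(1),(F.T@s["wrist_force"]).round(1),s["ft_torque"].round(2))
E
```

```text
t: 26.38 ee_pos: [591.3, -57.9, 80.9] tool_rot: [2.687, 0.0, 1.663] wrist_force: [0.2, -0.3, -0.5] finger_gap: 10.0 grip_force: 25.0 t: 26.62 ee_pos: [592.7, -57.9, 78.5] tool_rot: [2.687, 0.0, 1.663] wrist_force: [-0.3, 0.6, -0.9] finger_gap: 9.8 grip_force: 25.0 t: 26.88 ee_pos: [593.8, -57.7, 76.2] tool_rot: [2.687, 0.0, 1.663] wrist_force: [0.7, -0.8, -1.4] finger_gap: 9.7 grip_force: 25.0 [-0.6  1.1  4.5] [ 0.  -0.8 -1.5] [-0.09  0.48  0.02]
```

```bash
python3 -m pendant '[[0,0,0,0,0,0.008,255],[0,0,0,0,0,0.008,255]]' 25| tr '\n' ' '
python3 -m pendant '[[0,0,0,0,0,0.006,255],[0,0,0,0,0,0.006,255]]' 25| tr '\n' ' '
python3 -m pendant '[[0,0,0,0,0,0.006,255],[0,0,0,0,0,0.006,255]]' 25| tr '\n' ' '
python3 - <<'E'
from bed import *
s=arm.read_state();print((F.T@(s["ee_pos"]-O)-H0).round(1),(F.T@s["wrist_force"]).round(1),s["ft_torque"].round(2))
E
```

```text
t: 27.12 ee_pos: [594.7, -57.7, 74.4] tool_rot: [2.687, 0.0, 1.663] wrist_force: [-0.5, -0.4, -0.5] finger_gap: 9.7 grip_force: 25.0 t: 27.38 ee_pos: [595.3, -57.6, 73.1] tool_rot: [2.687, 0.0, 1.663] wrist_force: [0.5, -0.0, -0.6] finger_gap: 9.7 grip_force: 25.0 t: 27.62 ee_pos: [595.7, -57.6, 72.4] tool_rot: [2.686, 0.001, 1.664] wrist_force: [-7.8, -1.1, 12.1] finger_gap: 9.8 grip_force: 25.0 [-0.5  1.   0.3] [-1.8 -0.3 14.3] [-0.22  0.51 -0.07]
```

```bash
python3 -m pendant '[[0,0,0,0,0,0,125],[0,0,0,0,0,0,125],[0,0,0,0,0,0,125],[0,0,0,0,0,-0.1,125],[0,0,0,0,0,-0.25,125],[0,0,0,0,0,-0.4,125],[0,0,0,0,0,-0.4,125]]' 25| tr '\n' ' '
python3 - <<'E'
from bed import *
d=arm.snapshot("wrist");np.savez("w10.npz",**d);i=d["color"];print(arm.read_state()["joint_positions"].round(2))
m,c,st=blob(i,green,(200,100,450,400));print("green",c,st,"pred",[np.round(proj(d,B(*l))).tolist() for l in((-43,18,36),(-33,-18,36))])
b=i.max(-1).astype(int)
wh=((b>190)&(i.min(-1)>150)).astype(np.uint8)
c=[np.round(proj(d,B(*l)),1) for l in((50,42,8),(50,-42,8),(-50,-42,8),(-50,42,8))];print("pred corners",c)
(u0,v0)=c[3];
for x in(-35,0,35):
    P=[proj(d,B(x,y,8)) for y in np.arange(47,38,-.75)];print("+y edge",x,[int(b[round(v),round(u)]) for u,v in P])
    P=[proj(d,B(x,y,8)) for y in np.arange(-38,-47,-.75)];print("-y edge",x,[int(b[round(v),round(u)]) for u,v in P])
for y in(-34,34):
    P=[proj(d,B(x,y,8)) for x in np.arange(-56,-46,.75)];print("-x edge",y,[int(b[round(v),round(u)]) for u,v in P])
    P=[proj(d,B(x,y,8)) for x in np.arange(46,56,.75)];print("+x edge",y,[int(b[round(v),round(u)]) for u,v in P])
m,c,st=blob(i,red,(0,0,640,480));print("red",c,st)
for ph in(1.4,1.5,1.6):print(ph,np.round(proj(d,B(-66-74*np.sin(ph),-27+74*np.cos(ph),36))))
cv2.imwrite("pics/w10.png",i[:,:,::-1])
E
```

```text
t: 28.5 ee_pos: [552.3, -61.5, 163.6] tool_rot: [2.684, 0.002, 1.663] wrist_force: [0.3, -0.1, -0.6] finger_gap: 47.4 grip_force: 0.0 [ 0.44  0.35 -0.5   2.36  1.48  0.13 -1.35]
green [319.54929577 240.62173038] [310 218  16  55 497] pred [[309.0, 221.0], [325.0, 275.0]]
pred corners [array([445.8, 177.4]), array([436.2, 291.4]), array([301.2, 291.8]), array([299.6, 177.7])]
+y edge -35 [128, 124, 125, 125, 91, 16, 45, 141, 218, 224, 223, 223]
-y edge -35 [183, 185, 186, 192, 192, 161, 33, 35, 69, 99, 102, 98]
+y edge 0 [133, 132, 132, 137, 79, 21, 48, 140, 217, 228, 227, 226]
-y edge 0 [216, 216, 216, 218, 226, 192, 27, 54, 113, 123, 121, 121]
+y edge 35 [138, 139, 137, 143, 40, 24, 49, 140, 223, 238, 232, 231]
-y edge 35 [227, 224, 222, 220, 223, 189, 30, 69, 122, 124, 121, 120]
-x edge -34 [43, 45, 45, 46, 46, 26, 9, 0, 106, 187, 188, 183, 185, 184]
+x edge -34 [225, 225, 224, 238, 127, 39, 83, 128, 162, 195, 197, 195, 196, 201]
-x edge 34 [124, 124, 125, 125, 139, 57, 3, 0, 137, 228, 224, 220, 219, 219]
+x edge 34 [150, 196, 230, 233, 246, 122, 88, 159, 220, 222, 217, 218, 218, 224]
red [198.864 280.16 ] [193 273  12  15 125]
1.4 [163. 270.]
1.5 [163. 280.]
1.6 [164. 291.]
```

```bash
python3 - <<'E'
from bed import *
lo=lambda i:(i[...,0]>50)&(i[...,0]>2.2*i[...,1])&(i[...,0]>2.2*i[...,2])
for n in("w5","w10"):
    d=load(n);m=lo(d["color"].astype(int)).astype(np.uint8);k,l,st,c=cv2.connectedComponentsWithStats(m)
    for j in range(1,k):
        if st[j,4]>30: print(n,c[j].round(0),st[j])
    q=np.argwhere(m[150:320,100:330])[:,::-1]+[100,150];print(cv2.boxPoints(cv2.minAreaRect(q.astype(np.float32))).round(0).tolist())
    if n=="w10":
        for s,z in((0,36),):
            pass
d=load("w10");print("pin",np.round(proj(d,B(-66,-27,17))))
def onbed(d,u,z):
    c,w=ray(d,*u);lo_=F.T@(c-O);lw=F.T@w;return (lo_+lw*(z-lo_[2])/lw[2]).round(1)
print("w5 knob",onbed(load("w5"),(160,257),36))
E
```

```text
w5 [214. 259.] [ 147  239  141   44 2538]
[[145.0, 266.0], [149.0, 236.0], [289.0, 254.0], [285.0, 284.0]]
w10 [216. 279.] [ 153  264  136   37 2355]
[[151.0, 271.0], [287.0, 257.0], [290.0, 287.0], [154.0, 301.0]]
pin [278. 277.]
w5 knob [-138.6  -28.6   36. ]
```

```bash
python3 - <<'E'
from bed import *
k=B(-139.5,-27.5,36)+[3,0,-43];print(k)
plan([("above",RL,k+[0,0,75]),("down",RL,k)])
E
```

```text
[487.4225145  -96.60328195  33.20381069]
t 28.55 at [552.3 -61.4 164. ]
above [0.227, 0.23, -0.982] [-0.116, -0.342, 0.08] min rows 8.7
down [0.0, 0.0, 0.0] [0.0, 0.0, 0.301] min rows 1.2
```

```bash
python3 -m pendant '[[0.227,0.23,-0.982,-0.116,-0.342,0.08,125],[0.227,0.23,-0.982,-0.116,-0.342,0.08,125],[0.227,0.23,-0.982,-0.116,-0.342,0.08,125],[0.227,0.23,-0.982,-0.116,-0.342,0.08,125],[0.227,0.23,-0.982,-0.116,-0.342,0.08,125],[0.227,0.23,-0.982,-0.116,-0.342,0.08,125],[0.227,0.23,-0.982,-0.116,-0.342,0.08,125],[0.227,0.23,-0.982,-0.116,-0.342,0.08,125]]' 8 | tr '\n' ' '
python3 -m pendant '[[0,0,0,0,0,0,125],[0,0,0,0,0,0,125]]' | tr '\n' ' '
python3 - <<'E'
from bed import *
s=arm.read_state();print(s["joint_positions"].round(2))
k=B(-139.5,-27.5,36)+[3,0,-43]
plan([("down",RL,k)])
d=arm.snapshot("wrist");m=((lambda i:(i[...,0]>50)&(i[...,0]>2.2*i[...,1])&(i[...,0]>2.2*i[...,2]))(d["color"].astype(int))).astype(np.uint8)
n,l,st,c=cv2.connectedComponentsWithStats(m);print([(c[j].round(0).tolist(),st[j].tolist()) for j in range(1,n) if st[j,4]>50])
print("pred knob",np.round(proj(d,B(-140,-27.5,36))),"pin",np.round(proj(d,B(-66,-27,17))))
E
```

```text
t: 29.55 ee_pos: [487.0, -97.1, 106.0] tool_rot: [3.001, 0.099, 2.696] wrist_force: [0.9, 0.6, 0.4] finger_gap: 47.5 grip_force: 0.0 t: 29.8 ee_pos: [486.7, -96.9, 105.6] tool_rot: [2.999, 0.1, 2.687] wrist_force: [-0.8, -0.3, 0.5] finger_gap: 47.5 grip_force: 0.0 [ 0.9   0.62 -1.06  2.25  0.92  0.58  0.3 ]
t 29.8 at [486.7 -96.9 105.6]
down [0.071, 0.087, -0.345] [0.027, -0.039, 0.286] min rows 3.1
[([339.0, 291.0], [297, 237, 86, 123, 2491])]
pred knob [312. 248.] pin [377. 348.]
```

```bash
python3 -m pendant '[[0.071,0.087,-0.345,0,0,0,125],[0.071,0.087,-0.345,0,0,0,125],[0.071,0.087,-0.345,0,0,0,125],[0.071,0.087,-0.345,0,0,0,125],[0.071,0.087,-0.345,0,0,0,125]]' 8 | tr '\n' ' '
python3 - <<'E'
from bed import *
k=B(-139.5,-27.5,36)+[3,0,-43]
plan([("down",RL,k)])
for n in("wrist",):
    d=arm.snapshot(n);m=((lambda i:(i[...,0]>50)&(i[...,0]>2.2*i[...,1])&(i[...,0]>2.2*i[...,2]))(d["color"].astype(int))).astype(np.uint8)
    q,l,st,c=cv2.connectedComponentsWithStats(m);print([(c[j].round(0).tolist(),st[j].tolist()) for j in range(1,q) if st[j,4]>50])
    j=1+np.argmax(st[1:,4]);top=st[j,1];print("knob cols",[ (v,np.where(l[v]==j)[0][[0,-1]].tolist()) for v in range(top,top+30,5)],"pred",np.round(proj(d,B(-140,-27.5,36))))
E
```

```text
t: 30.48 ee_pos: [486.7, -96.8, 106.0] tool_rot: [-3.14, 0.0, -3.046] wrist_force: [0.1, 0.5, -0.0] finger_gap: 47.3 grip_force: 0.0 t 30.48 at [486.7 -96.8 106. ]
down [-0.001, 0.0, 0.0] [-0.003, 0.001, 0.291] min rows 1.2
[([320.0, 299.0], [307, 241, 25, 119, 2241])]
knob cols [(241, [317, 320]), (246, [309, 329]), (251, [307, 330]), (256, [308, 330]), (261, [309, 329]), (266, [310, 328])] pred [322. 253.]
```

```bash
python3 -m pendant '[[0,0,0,0,0,0.1,125],[0,0,0,-0.003,0,0.2,125],[0,0,0,-0.003,0,0.291,125],[0,0,0,-0.003,0,0.291,255],[0,0,0,-0.003,0,0.291,255],[0,0,0,-0.003,0,0.291,255],[0,0,0,-0.003,0,0.291,255],[0,0,0,-0.003,0,0.291,255]]' 8 | tr '\n' ' '
python3 - <<'E'
from bed import *
s=arm.read_state();ph0=1.58
for ph in(1.4,1.2,1.,.8,.6,.4,.2,.1,0,-.04):
    q=B(-74*np.sin(ph),74*np.cos(ph),0)-B(-74*np.sin(ph0),74*np.cos(ph0),0);print(ph,(RL.T@q/250).round(3).tolist())
E
```

```text
t: 31.52 ee_pos: [488.3, -96.9, 33.9] tool_rot: [-3.14, 0.001, -3.042] wrist_force: [-0.6, -1.0, 4.9] finger_gap: 14.6 grip_force: 8.0 1.4 [-0.004, 0.053, -0.002]
1.2 [-0.018, 0.11, -0.009]
1.0 [-0.042, 0.163, -0.021]
0.8 [-0.075, 0.209, -0.037]
0.6 [-0.116, 0.247, -0.056]
0.4 [-0.162, 0.275, -0.079]
0.2 [-0.213, 0.293, -0.104]
0.1 [-0.239, 0.297, -0.117]
0 [-0.266, 0.299, -0.13]
-0.04 [-0.277, 0.298, -0.135]
```

```bash
python3 -m pendant '[[0,0,0,-0.004,0.053,-0.002,255],[0,0,0,-0.018,0.11,-0.009,255],[0,0,0,-0.042,0.163,-0.021,255],[0,0,0,-0.075,0.209,-0.037,255],[0,0,0,-0.116,0.247,-0.056,255],[0,0,0,-0.162,0.275,-0.079,255],[0,0,0,-0.162,0.275,-0.079,255]]' 8 | tr '\n' ' '
python3 -m pendant '[[0,0,0,-0.05,0.017,-0.024,255],[0,0,0,-0.09,0.023,-0.044,255],[0,0,0,-0.108,0.024,-0.053,255],[0,0,0,-0.115,0.023,-0.056,255],[0,0,0,-0.115,0.023,-0.056,255]]' 8 | tr '\n' ' '
python3 - <<'E'
from bed import *
s=arm.read_state();t=s["ee_pos"]-[3,0,-43];l=F.T@(t-O);print("knob est",l.round(1),"phi",np.arctan2(-(l[0]+66),l[1]+27))
E
```

```text
t: 32.4 ee_pos: [523.1, -22.7, 53.9] tool_rot: [3.141, 0.002, -3.041] wrist_force: [-1.2, 1.7, 3.7] finger_gap: 14.9 grip_force: 8.0 t: 33.02 ee_pos: [550.0, -14.2, 67.5] tool_rot: [3.14, 0.001, -3.041] wrist_force: [-1.8, 6.1, 1.6] finger_gap: 14.1 grip_force: 8.0 knob est [-61.4  48.5  36. ] phi -0.060792832622118334
```

```bash
python3 -m pendant '[[0,0,0,0,0,0,125],[0,0,0,0,0,0,125],[0,0,0,0,0,-0.1,125],[0,0,0,0,0,-0.2,125],[0,0,0,0,0,-0.35,125],[0,0,0,0.1,0,-0.45,125],[0,0,0,0.3,0,-0.5,125],[0,0,0,0.3,0,-0.5,125]]' 8 | tr '\n' ' '
python3 - <<'E'
from bed import *
d=arm.snapshot("wrist");np.savez("w11.npz",**d)
lo=lambda i:(i[...,0]>50)&(i[...,0]>2.2*i[...,1])&(i[...,0]>2.2*i[...,2])
m,c,st=blob(d["color"],lo,(100,50,600,400));q=np.argwhere(m)[:,::-1]
print(c,st)
for ph in(-.05,0,.05,.1,.15,.2):print(ph,np.round(proj(d,B(-66-74*np.sin(ph),-27+74*np.cos(ph),36)),1))
print("pin",np.round(proj(d,B(-66,-27,17)),1))
i=q[:,0].max();print("right end",i,"rows over right 22 cols",q[q[:,0]>i-22][:,1].min(),q[q[:,0]>i-22][:,1].max())
x0=q[:,0].min();mid=[(u,q[q[:,0]==u][:,1].mean()) for u in range(x0,i+1,12)];print(np.round(mid,1).tolist())
c_,w=ray(d,i-11.,0.5*(q[q[:,0]>i-14][:,1].min()+q[q[:,0]>i-14][:,1].max()))
lo_=F.T@(c_-O);lw=F.T@w;k=lo_+lw*(36-lo_[2])/lw[2];print("knob",k.round(1),np.arctan2(-(k[0]+66),k[1]+27))
m,c,st=blob(d["color"],green,(100,50,600,480));print("green",c,st,"pred",np.round(proj(d,B(-38,0,30))))
T=arm.snapshot("top");b=T["color"];T0=load("top0")
for nm,f,bx in(("orange",orange,(130,180,260,320)),):
    print(nm,blob(b,f,bx)[1],blob(T0["color"],f,bx)[1])
S=arm.snapshot("scene");print("orange scene",blob(S["color"],orange,(150,250,300,350))[1])
E
```

```text
t: 34.02 ee_pos: [472.4, -24.6, 192.8] tool_rot: [-3.137, -0.001, -3.042] wrist_force: [0.9, -1.1, -0.0] finger_gap: 47.5 grip_force: 0.0 [299.11088505 320.28280773] [264 311  68  19 983]
-0.05 [323.  327.7]
0 [323.2 322.9]
0.05 [323.1 318.1]
0.1 [322.7 313.3]
0.15 [322.2 308.5]
0.2 [321.4 303.8]
pin [233.7 321.8]
right end 331 rows over right 22 cols 311 329
[[264.0, 326.5], [276.0, 320.5], [288.0, 320.5], [300.0, 320.0], [312.0, 320.0], [324.0, 320.0]]
knob [-68.2  44.5  36. ] 0.03067361498207452
green [269.9122807  356.56140351] [255 354  30   6 171] pred [263. 359.]
orange [190.91397849 268.83870968] [190.89010989 268.76923077]
orange scene [242.34117647 301.71764706]
```

```bash
python3 -m pendant '[[0,0,0,0.25,0,-0.3,125],[0,0,0,0.25,0,-0.3,125],[0,0,0,0.25,0,-0.3,125]]' | tr '\n' ' '
python3 - <<'E'
from bed import *
S=arm.snapshot("scene");T=arm.snapshot("top");W=arm.snapshot("wrist")
for n,d in(("scene",S),("top",T),("wrist",W)):
    try: print(n,"green",blob(d["color"],green,(230,100,450,420))[1].round(1),"pred",np.round(proj(d,B(-38,0,24)),1),np.round(proj(d,B(-38,0,36)),1))
    except Exception as e: print(n,"none")
dark=lambda i:i.max(-1)<50
for n,d in(("scene",S),("top",T)):
    u,v=proj(d,(472.5,-337,38));r=[int(u)-22,int(v)-22,int(u)+22,int(v)+22]
    _,c,st=blob(d["color"],dark,r);print(n,"black tab",c.round(1),st,"pred",np.round([u,v],1),np.round(proj(d,(472.5,-337,48)),1))
b=W["color"].max(-1).astype(int)
for x in(0,35):
    for ys in((47,38,-.75),(-38,-47,-.75)):
        P=[proj(W,B(x,y,8)) for y in np.arange(*ys)];print(x,ys[0],[int(b[round(v),round(u)]) if 0<=v<480 else -1 for u,v in P])
E
```

```text
t: 34.55 ee_pos: [413.5, -29.6, 268.4] tool_rot: [-3.138, 0.002, -3.043] wrist_force: [-0.2, -0.0, -0.3] finger_gap: 47.5 grip_force: 0.0 scene green [342.8 217.6] pred [341.8 219.2] [343.7 215.8]
top green [365.6 245.3] pred [366.5 245.4] [367.1 246.9]
wrist none
scene black tab [429.5 220.1] [427 215   6  11  47] pred [429.4 218.2] [429.7 215. ]
top black tab [488.5 294.4] [480 292  18   6  87] pred [490.4 294.1] [491.8 293.6]
0 47 [125, 127, 127, 126, 84, 0, 0, 71, 204, 204, 213, 206]
0 -38 [180, 180, 47, 42, 47, 47, 49, 47, 47, 47, 45, 48]
35 47 [131, 131, 130, 130, 80, 14, 14, 67, 185, 211, 211, 202]
35 -38 [202, 196, 192, 192, 191, 112, 21, 21, 106, 119, 119, 115]
```

Everything checks out: the comb is seated, the lock is shut at about 0.03 rad, the slicer is flat on the board, the coarse comb is unmoved, and the robot is clear.

```bash
python3 -c "
from cell import arm
print(arm.finish_job())"
```

```text
the job is handed in; nothing more can be done
None
```

I handed the job in at about 35 s of the 72 s allowed. My last camera checks showed the fine comb flush in the pocket, the lock shut at about 0.03 rad, the slicing insert flat on the board and the orange-tabbed insert where it was; I did not re-measure the timer or peeler, and no verdict came back.

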